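# Pull up a compression nut one flat past finger-tight

### The job

Run the big brass compression nut on the stand clockwise with the fingers until it is finger-tight and stops, then put the big open-ended spanner on it and tighten it exactly one flat further (a sixth of a turn) with the spanner, not with the fingers. Take the spanner off and lay it back on its forked rest, leaving the nut tight and the other things undisturbed.

Things in the scene. Friction and masses are not known exactly. Their poses are not given: they have to be found in the camera images.
- stand: fixed grey stand: a 110 x 110 x 12 mm plate under a round dark fitting body, 60 mm across, 53 mm high; origin on the bench under the nut's axis, z up. A small dark rib sticks out of it along the stand's +x: the raised mark on the nut's flange stands over it at finger-tight. Keep the gripper clear of the bench vice, which fills x < 0.49 m, y < 0.08 m beside it.
- nut_center (a point): on the vertical axis of the brass nut, 75 mm above the bench; has the stand's axes, does not turn. Hexagon 40 mm across flats, 46 mm across corners, 60 to 87 mm above the bench; over it a cone (radius 20 to 16 mm, top at 92 mm) and a 21 mm copper tube stub to 110 mm. Under it a flange 60 mm across, top at 60 mm, on which a spanner round the hexagon rests.
- nut (a joint): free running of the nut: radians clockwise seen from above, 0 to 2.094; starts at 0 to 0.5; needs 0.06 N m. At 2.094 it is finger-tight and meets the sleeve. It does not rise or sink. Two corners of the hexagon lie along the stand's x axis when nut + sleeve is 0 and every 1.047 rad (60 degrees) after, so also at finger-tight.
- sleeve (a joint): turning past finger-tight, which squeezes the sleeve: radians clockwise, 0 at the start, moves only against 1.1 N m, carries the nut along, stays where it is left, stop at 1.8. One flat is 1.047. The nut's whole turn is nut + sleeve. A firm pinch can turn it too, which is not wanted; with a light grip (15 N) the fingers slip instead.
- spanner: loose steel open-ended spanner, 197 x 71 x 14 mm, 0.26 kg, balance point x = 72 mm; origin under the jaw's centre, x along the handle away from the jaw, z up. Jaw 43 mm wide (y), open to -x, up and down; prongs from x = -20 mm, throat at x = 25 mm. Handle 24 wide, 12 thick, x = 37 to 177 mm. Fits with two nut corners along its x, from above or the side; play 0.15 rad each way.
- spanner_jaw (a point): centre of the spanner's jaw at mid thickness, 7 mm above its underside; lies on the nut's axis, 67 to 75 mm above the bench, when the spanner is on the nut
- spanner_grip (a point): point in the middle of the spanner's handle, 100 mm from the jaw's centre (x = 100 mm), 7 mm above its underside; a good place to grasp, fingers across the 24 mm width
- rest: fixed grey rest: a 150 x 50 x 8 mm foot, origin under its middle, with two forks 8 mm thick at x = +-46 mm; fork bottoms 40 mm above the bench, ears lean outward to 55 mm, about 35 mm apart at the bottom. The handle lies in both forks along the rest's x axis, jaw at the -x end, jaw centre 100 mm from the rest's origin, as at the start.
- rest_seat (a point): point over the middle of the rest, 46 mm above the bench, with the rest's axes; spanner_grip lies here (within a few mm) when the spanner is in the rest
- pipe_tee: bystander: brass pipe tee, 60 x 80 x 39 mm, lying, origin under its middle; leave it alone
- marker_pen: bystander: white pen with black cap, 17 x 135 x 16 mm, lying, origin under its middle; leave it alone

How it is judged:
By the outcome, as a careful person would: the job done as asked, in the order asked, and still so for the second after the job is handed in, with the robot touching nothing.
It also fails if it takes over 72 s, if anything falls off the work surface, if the arm or the gripper's body presses on something with over 40 N, if the wrist force passes 120 N, or if a joint passes its speed limit or range.

### The arm

A 6-joint arm with a two-finger parallel gripper is mounted at the origin on a cart in front of the work surface, level with it; the furniture and walls round the work are solid. World frame = base frame: x ahead of the robot, y to its left, z up, the work surface at z = 0. Lengths are in m, angles in rad, forces in N, time in s.
With the tool pointing down it reaches from about 0.25 to 0.775 m from the base axis. Payload 4 kg.
Tool frame: the origin (TCP) lies on the centre line of the jaws, within the pads' length; the fingertips stand 14 mm ahead of it and the grasp point (between the pads) lies 5 mm behind it (env.finger_overhang is the distance from the TCP to the fingertips, in m); z points along the fingers, y is the line along which they close (so a half turn about z gives the same grasp; the last joint's range is limited). The gripper opens to 85 mm and grips with 20 to 120 N. Pads are 22 mm wide; open, the fingers measure 114 mm over their backs; the gripper's body (76 mm by 85 mm) begins 54 mm behind the grasp point. The pads swing forward as they close: fully open they stand 13 mm farther back than shut.
Start: joints at [-1.442, 0.087, 1.371, -0, 1.684, -0.103], TCP at [0.126, -0.535, 0.245] pointing down, gripper open.
Joint ranges: [-3.1, 3.1], [-0.76, 2.03], [0.27, 2.55], [-1.08, 4.22], [0.17, 2.65], [-2.57, 2.57]. Speed limits (rad/s): [2.79, 2.79, 3.14, 3.14, 3.14, 3.14].

### API

Orientations are given as a unit quaternion [x, y, z, w].
In Python, from plant import env, capture gives the robot as it stands.
- The arm moves only by the tool send_rows, never from a script. Its arguments are lists of equal length, an entry for each row: "travel": the shift along the world's x, y, z in cm, a list of three; "roll": the turn about the world's z in degrees; "hand": the gripper's target within -1 to 1 (fully open at 1, half-way at 0, shut at -1). A call has 1 to 8 rows; each row shifts and turns the commanded pose from where the row before left it; what a row does not reach is not made up. A row lasts 1/12 s, in which the tool goes at most 41.7 mm and 7.16 degrees, less where a joint would pass 70% of its speed; a pose out of reach is approached as far as the arm can. A call with a gripper value outside its range is refused whole. The fingers move at their own pace and stop on an object; "force" is the grip in N (left out, the last holds). Time passes only in rows, so rows that do not move let the fingers close. It gives the time, the measured TCP pose, the force, the opening and the grip force at its end, in the units of the state.
- env.state(): the state, without advancing time (a new reading comes with each control period).
- capture(name): name is "side" or "top" or "wrist"; returns a dict with "frame" (420x560x3 uint8, red, green, blue), "vertical_fov" (degrees; the focal length in pixels is half the picture's height over the tangent of half this angle, whatever the lens; pixels are square), "cx", "cy" (the principal point, pixels), "rvec" (rotation vector, rad) and "tvec" (3), from world to camera coordinates, as OpenCV has them; the wrist camera has in their place "tool_from_camera" (4x4, takes a point from camera to tool coordinates, whose origin is the TCP and whose axes are the flange's). Camera axes: x right, y down, z forward; pixel columns grow to the right and rows downward; lengths in m; the calibration is good to about 2 mm. A picture is of the moment at which its call begins: read the wrist's pose just before it. There is no depth.
- env.job_done(): hands the job in; it is judged then, once.
The state is a dict: "time": time; "joint_pos": joint angles; "joint_vel": joint speeds; "joint_torque": joint torques, N m; "ee_pos": TCP position; "tcp_rot": TCP orientation; "ft_force": force on the tool from outside, world axes, zero at the start; "torque": the same for the moment, N m; "opening": finger opening in m; "finger_force": force on a finger pad.
Only numpy, scipy, OpenCV 4.12 (cv2) and the standard library are available. Lean on these libraries where they do the work, as an engineer would, in place of code of your own. Each camera call takes 0.05 s, during which the arm holds its last target. There are 200 camera calls.

## Working session

There is one attempt and no reset: what is moved stays moved. The work goes in short steps, Python scripts to look and compute and a tool call to move; the robot and the scene stay as the last step left them, time stands still between calls to the robot, and variables do not carry over. Pictures are saved under pics/ and viewed, at most 10 in all, crops included, and the job is handed in when it is done.

Besides the shell and the picture viewer there is one more tool, called by a JSON object that holds its "api" and its "payload", one argument or row to a line. send_rows: Moves the arm, as the interface text tells. Its arguments: {"type":"object","properties":{"travel":{"type":"array"},"roll":{"type":"array"},"hand":{"type":"array"},"force":{"type":"number"}},"required":["travel","roll","hand"]}

```bash
mkdir -p pics; ls; cat > h.py <<'E'
import numpy as np, cv2, json
from plant import env, capture
from scipy.spatial.transform import Rotation as R
def snap(n,f):
    c=capture(n); cv2.imwrite('pics/'+f+'.png',c['frame'][:,:,::-1])
    d={k:(np.asarray(v).tolist()) for k,v in c.items() if k!='frame'}
    json.dump(d,open('pics/'+f+'.json','w')); return c
def cam(c):
    f=210/np.tan(np.radians(c['vertical_fov'])/2)
    K=np.array([[f,0,c['cx']],[0,f,c['cy']],[0,0,1]]); return K
def pix2z(c,uv,z):
    K=cam(c); Rm=cv2.Rodrigues(np.array(c['rvec'],float))[0]; t=np.array(c['tvec'],float).ravel()
    o=-Rm.T@t; d=Rm.T@np.linalg.inv(K)@np.array([uv[0],uv[1],1.])
    return o+d*(z-o[2])/d[2]
def proj(c,P):
    return cv2.projectPoints(np.array(P,float).reshape(-1,3),np.array(c['rvec'],float),np.array(c['tvec'],float),cam(c),None)[0].reshape(-1,2)
def wristcam(c,pos,q):
    T=np.eye(4);T[:3,:3]=R.from_quat(q).as_matrix();T[:3,3]=pos
    W=np.linalg.inv(T@np.array(c['tool_from_camera'])); c=dict(c)
    c['rvec']=cv2.Rodrigues(W[:3,:3])[0].ravel();c['tvec']=W[:3,3];return c
def load(f): return json.load(open('pics/'+f+'.json'))
E
python3 - <<'E'
from h import *
for n in ('top','side'):
    c=snap(n,n+'0'); print({k:v for k,v in c.items() if k!='frame'})
print(env.state())
E
```

```text
pics
{'vertical_fov': 46.228817130661795, 'cx': 278.52431481503936, 'cy': 217.96557725427073, 'rvec': array([ 2.17027556, -2.12163253,  0.12546347]), 'tvec': array([0.10268197, 0.44485292, 1.08749842])}
{'vertical_fov': 47.196894323981795, 'cx': 279.4561049147359, 'cy': 209.25857947233513, 'rvec': array([ 2.13070261, -0.21506883,  0.15265894]), 'tvec': array([-0.42366489,  0.14426808,  0.85408346])}
{'time': 0.1, 'joint_pos': array([-1.44209298e+00,  8.79099311e-02,  1.37211449e+00, -4.48055522e-06,
        1.68360251e+00, -1.03099141e-01]), 'joint_vel': array([ 1.50583344e-03,  8.00524608e-04, -5.12588767e-03, -4.18718179e-04,
        9.76376155e-04,  9.31683411e-05]), 'joint_torque': array([ 2.01806411e-03, -3.53014255e+01, -3.14218354e+01, -2.27522123e-04,
        7.97815475e-03,  8.76154189e-06]), 'ee_pos': array([ 0.12629303, -0.53487152,  0.24423462]), 'tcp_rot': array([ 9.93290481e-01,  1.15641626e-01, -1.52472448e-05, -1.01702477e-03]), 'ft_force': array([-0.49696304, -0.31873027, -0.54399808]), 'torque': array([-0.01110996, -0.00048893, -0.02445058]), 'finger_force': 0.0, 'opening': 0.08517817384256937}
```

View pics/top0.png

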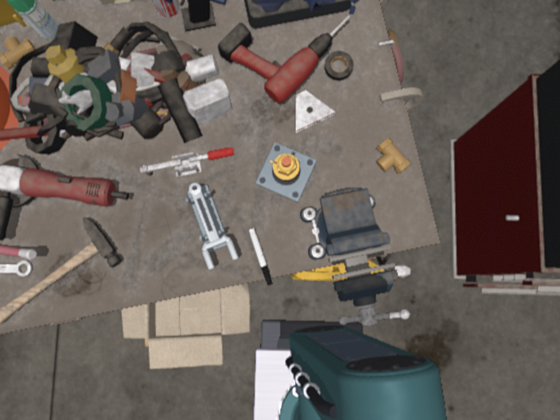

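View pics/side0.png

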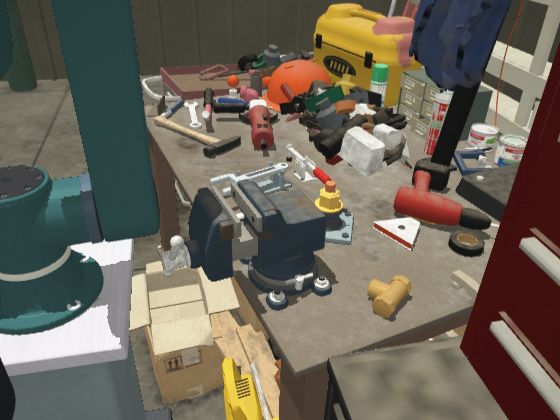

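Top: nut about (286,163), spanner on its rest from its jaw at (222,255) to its handle end at (198,187), pen (260,256), tee (392,156). I'll enlarge the centre.

```bash
python3 - <<'E'
from h import *
im=cv2.imread('pics/top0.png')[130:290,170:340]
cv2.imwrite('pics/t1.png',cv2.resize(im,None,fx=3.7,fy=3.7,interpolation=cv2.INTER_CUBIC))
c=load('top0')
for uv,z in (((286,163),.092),((222,255),.047),((206,213),.05),((198,187),.05)): print(uv,pix2z(c,uv,z).round(4))
E
```

```text
(286, 163) [0.5552 0.0983 0.092 ]
(222, 255) [0.3546 0.2359 0.047 ]
(206, 213) [0.4475 0.275  0.05  ]
(198, 187) [0.5062 0.2956 0.05  ]
```

View pics/t1.png

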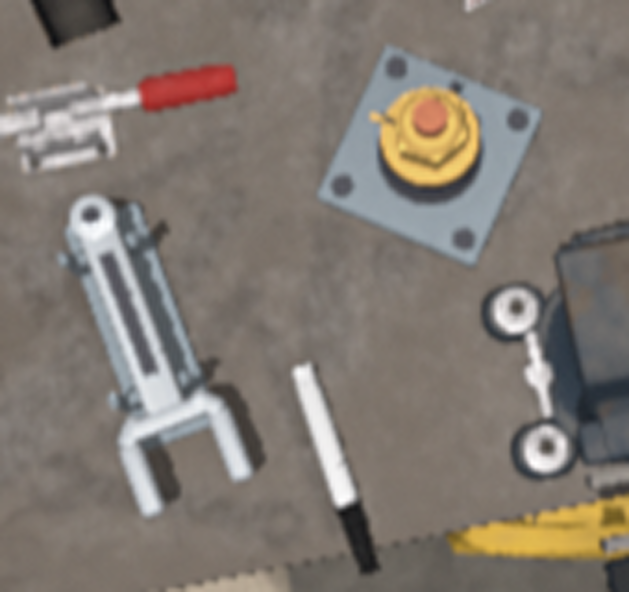

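Plate corners are near crop (390,45), (540,110), (475,265), (318,195), the rib near (456,87) and the nut's mark at (375,117). The spanner's end is at (88,196) and its prong tips at (148,515) and (245,476). I'll fit these.

```bash
python3 - <<'E'
from h import *
c=load('top0'); g=lambda u,v,z: pix2z(c,(u/3.7+170-.4,v/3.7+130-.4),z)
P=np.array([g(*p,.012) for p in((390,45),(540,110),(475,265),(318,195))])
ctr=P.mean(0);print('plate',ctr,[np.degrees(np.arctan2(*(P[j]-P[i])[[1,0]])).round(1) for i,j in((2,1),(3,0),(0,1),(3,2))],np.linalg.norm(P[1]-P[0]))
print('tube top',g(430,115,.11), 'mark',g(372,115,.058),'rib',g(456,87,.05))
m=g(372,115,.058)-ctr; r=g(456,87,.04)-ctr; print(np.degrees(np.arctan2(m[1],m[0])),np.degrees(np.arctan2(r[1],r[0])))
e=g(88,196,.052); t=(g(148,515,.052)+g(245,476,.052))/2; d=(t-e);L=np.linalg.norm(d);u=-d/L
print('spanner len',L,'yaw',np.degrees(np.arctan2(u[1],u[0])),'jaw',t+.02*u,'grip',t+.12*u, e-.077*u)
s=env.state();Rm=R.from_quat(s['tcp_rot']).as_matrix();print(Rm.round(3))
w=capture('wrist');print(w['tool_from_camera'],w['vertical_fov'])
E
```

```text
plate [0.55589375 0.09816483 0.012     ] [np.float64(-21.4), np.float64(-23.6), np.float64(-112.9), np.float64(-113.1)] 0.10424717267996288
tube top [0.55582641 0.09870849 0.11      ] mark [0.56828063 0.13419352 0.058     ] rib [0.58893096 0.08340913 0.05      ]
71.02672550228569 -22.573100833472992
spanner len 0.19444924714381565 yaw 22.117331320982117 jaw [0.35416642 0.24043634 0.052     ] grip [0.4468079  0.27808679 0.052     ] [0.44444485 0.27712642 0.052     ]
[[ 0.973  0.23  -0.   ]
 [ 0.23  -0.973  0.002]
 [ 0.    -0.002 -1.   ]]
[[ 3.70676310e-04 -9.58151293e-01 -2.86262053e-01  7.23732001e-02]
 [ 9.99999151e-01 -2.39496414e-06  1.30289967e-03  6.33296220e-05]
 [-1.24906059e-03 -2.86262293e-01  9.58150479e-01 -1.27703601e-01]
 [ 0.00000000e+00  0.00000000e+00  0.00000000e+00  1.00000000e+00]] 59.885927593621034
```

{"api": "send_rows", "payload": {
  "travel": [
    [1.8,2.6,1],
    [1.8,2.6,1],
    [1.8,2.6,1],
    [1.8,2.6,1],
    [1.8,2.6,0],
    [1.8,2.6,0],
    [1.8,2.6,0],
    [1.8,2.6,0]
  ],
  "roll": [4.9,4.9,4.9,4.9,4.9,4.9,4.9,4.9],
  "hand": [1,1,1,1,1,1,1,1],
  "force": 15
}}

```text
time: 0.82
ee_pos: [0.2708, -0.3258, 0.2851]
tcp_rot: [0.896, 0.444, 0.0, -0.0]
ft_force: [0.9, 0.1, -0.6]
opening: 0.0855
finger_force: 0.0
```

{"api": "send_rows", "payload": {
  "travel": [
    [1.8,2.6,0],
    [1.8,2.6,0],
    [1.8,2.6,0],
    [1.8,2.6,0],
    [1.8,2.6,0],
    [1.8,2.6,0],
    [1.8,2.6,0],
    [1.8,2.6,0]
  ],
  "roll": [4.9,4.9,4.9,4.9,4.9,4.9,4.9,4.9],
  "hand": [1,1,1,1,1,1,1,1]
}}

```text
time: 1.48
ee_pos: [0.4148, -0.1177, 0.2851]
tcp_rot: [0.695, 0.719, -0.0, -0.0]
ft_force: [0.6, 0.2, 0.7]
opening: 0.0852
finger_force: 0.0
```

{"api": "send_rows", "payload": {
  "travel": [
    [1.8,2.6,0],
    [1.8,2.6,0],
    [1.8,2.6,0],
    [1.8,2.6,0],
    [1.8,2.7,-1],
    [1.7,2.7,-1],
    [1.7,2.7,-1],
    [1.7,2.7,-1]
  ],
  "roll": [4.9,4.9,4.9,4.9,4.9,4.9,4.9,4.9],
  "hand": [1,1,1,1,1,1,1,1]
}}

```text
time: 2.15
ee_pos: [0.5558, 0.0943, 0.2444]
tcp_rot: [0.414, 0.91, -0.0, -0.0]
ft_force: [0.3, -0.3, -0.1]
opening: 0.0849
finger_force: 0.0
```

```bash
python3 - <<'E'
from h import *
import time
s=env.state()
c=snap('wrist','w1'); w=wristcam(load('w1'),s['ee_pos'],s['tcp_rot'])
R_=R.from_quat(s['tcp_rot']).as_matrix()
print(s['time'],s['ee_pos'],np.degrees(np.arctan2(R_[1,1],R_[0,1])),s['joint_vel'].round(3),s['ft_force'])
json.dump({k:np.asarray(v).tolist() for k,v in w.items()},open('pics/w1c.json','w'))
print(proj(w,[[.556,.0985,.087],[.556,.0985,.11]]))
E
```

```text
2.15 [0.5558133  0.09425644 0.24444752] 41.140425189038915 [ 0.566  0.582 -0.395 -0.006 -0.191 -0.452] [ 0.33700705 -0.29617444 -0.13740572]
[[289.43038135 192.53384874]
 [289.76709572 199.91350737]]
```

View pics/w1.png

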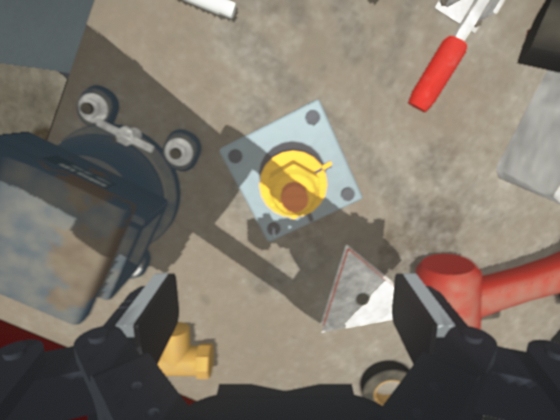

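The nut's tube shows at (294,197), its mark at (330,166), and the plate around (290,170). The arm was still moving, so I'll let it settle and refine from the same view without viewing.

{"api": "send_rows", "payload": {
  "travel": [
    [0,0.2,-2],
    [0,0,-2],
    [0,0,0],
    [0,0,0]
  ],
  "roll": [0,0,0,0],
  "hand": [1,1,1,1]
}}

```text
time: 2.53
ee_pos: [0.5543, 0.0946, 0.2037]
tcp_rot: [0.416, 0.909, -0.001, -0.002]
ft_force: [-0.9, 0.1, 0.1]
opening: 0.0851
finger_force: 0.0
```

```bash
python3 - <<'E'
from h import *
s=env.state()
c=snap('wrist','w2'); w=wristcam(load('w2'),s['ee_pos'],s['tcp_rot'])
json.dump({k:np.asarray(v).tolist() for k,v in w.items()},open('pics/w2c.json','w'))
print(s['time'],s['ee_pos'],s['joint_vel'].round(3))
print(proj(w,[[.556,.0985,.087],[.556,.0985,.11]]))
im=cv2.imread('pics/w2.png')[90:290,180:400]
cv2.imwrite('pics/w2z.png',cv2.resize(im,None,fx=3,fy=3,interpolation=cv2.INTER_CUBIC))
E
```

```text
2.5333 [0.55431267 0.09457494 0.20369706] [-0.006 -0.028 -0.053  0.     0.    -0.001]
[[291.83271921 208.50504421]
 [292.35150851 218.54577048]]
```

View pics/w2z.png

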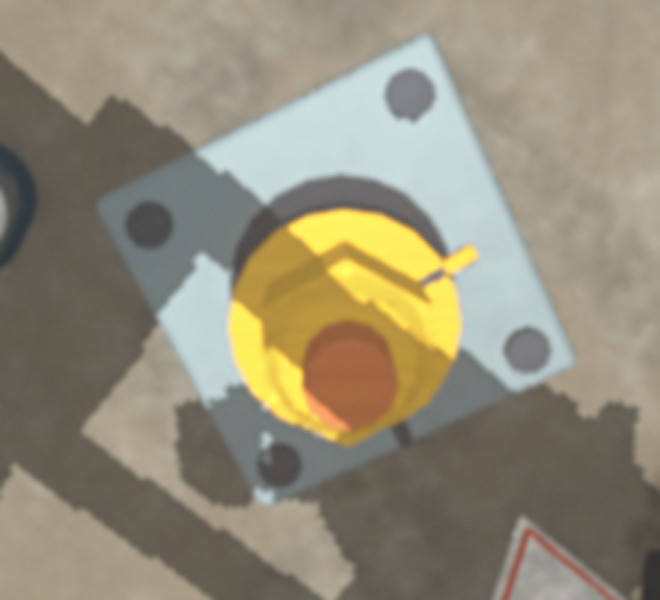

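Crop: plate corners (430,33), (577,362), (265,505), (97,205); tube top (350,372); flange centre (345,325); mark tip (477,256); rib (402,437).

```bash
python3 - <<'E'
from h import *
c=load('w2c'); g=lambda u,v,z: pix2z(c,(u/3+180-.33,v/3+90-.33),z)
P=np.array([g(*p,.012) for p in((430,33),(577,362),(265,505),(97,205))]);ctr=P.mean(0)
print(P.round(4),ctr); an=lambda d:np.degrees(np.arctan2(d[1],d[0])).round(1)
print([an(P[i]-P[j]) for i,j in((1,0),(2,3),(0,3),(1,2))])
t=g(350,370,.11);f=g(345,325,.06);print('tube',t,'fl',f)
print(an(g(477,256,.058)-f),an(g(402,437,.045)-f), an(g(430,298,.087)-t), an(g(345,245,.087)-t), an(g(265,290,.087)-t))
E
```

```text
[[0.5289 0.1708 0.012 ]
 [0.6276 0.1295 0.012 ]
 [0.5863 0.0311 0.012 ]
 [0.4879 0.0717 0.012 ]] [0.55765382 0.10077514 0.012     ]
[np.float64(-22.7), np.float64(-22.4), np.float64(67.5), np.float64(67.3)]
tube [0.55547604 0.10293807 0.11      ] fl [0.55756007 0.10061976 0.06      ]
68.7 -24.6 69.5 132.7 -171.7
```

{"api": "send_rows", "payload": {
  "travel": [
    [0.2,0.6,-1.4],
    [0,0,-2],
    [0,0,-2],
    [0,0,-2],
    [0,0,-2],
    [0,0,-2],
    [0,0,-0.9],
    [0,0,0]
  ],
  "roll": [-0.5,0,0,0,0,0,0,0],
  "hand": [1,1,1,1,1,1,1,1]
}}

```text
time: 3.25
ee_pos: [0.5564, 0.1003, 0.0811]
tcp_rot: [0.42, 0.908, -0.001, -0.001]
ft_force: [-1.3, 0.2, 0.3]
opening: 0.0856
finger_force: 0.0
```

{"api": "send_rows", "payload": {
  "travel": [
    [0,0,0],
    [0,0,0],
    [0,0,0],
    [0,0,0],
    [0,0,0],
    [0,0,0]
  ],
  "roll": [0,0,0,0,0,0],
  "hand": [-0.2,-0.2,-0.2,-0.2,-0.2,-0.2]
}}

```text
time: 3.75
ee_pos: [0.5582, 0.1006, 0.0843]
tcp_rot: [0.42, 0.908, 0.001, 0.001]
ft_force: [-1.8, -1.4, 5.3]
opening: 0.0396
finger_force: 21.8
```

{"api": "send_rows", "payload": {
  "travel": [
    [0,0,0],
    [0,0,0],
    [0,0,0],
    [0,0,0],
    [0,0,0],
    [0,0,0],
    [0,0,0],
    [0,0,0]
  ],
  "roll": [-3,-5,-5,-5,-5,-5,-5,-5],
  "hand": [-0.2,-0.2,-0.2,-0.2,-0.2,-0.2,-0.2,-0.2]
}}

```text
time: 4.42
ee_pos: [0.5583, 0.1006, 0.0843]
tcp_rot: [0.694, 0.72, 0.001, 0.001]
ft_force: [-1.1, -0.5, 5.5]
opening: 0.0395
finger_force: 22.2
```

{"api": "send_rows", "payload": {
  "travel": [
    [0,0,0],
    [0,0,0],
    [0,0,0],
    [0,0,0],
    [0,0,0],
    [0,0,0],
    [0,0,0],
    [0,0,0]
  ],
  "roll": [-5,-5,-5,-5,-5,-5,-5,-5],
  "hand": [-0.2,-0.2,-0.2,-0.2,-0.2,-0.2,-0.2,-0.2]
}}

```text
time: 5.08
ee_pos: [0.5584, 0.1006, 0.0843]
tcp_rot: [0.898, 0.44, 0.001, 0.001]
ft_force: [-0.7, -1.6, 5.1]
opening: 0.0396
finger_force: 22.1
```

```bash
python3 - <<'E'
from h import *
s=env.state();R_=R.from_quat(s['tcp_rot']).as_matrix()
print(s['ee_pos'],np.degrees(np.arctan2(R_[1,1],R_[0,1])),s['ft_force'],s['torque'],s['opening'],s['joint_pos'])
E
```

```text
[0.55842059 0.10056687 0.08426199] -37.85032549619763 [-0.72542356 -1.59188623  5.1227565 ] [-0.21671675  0.10990065  0.00975209] 0.039568831205567444 [ 7.86205025e-02  2.09118430e-01  1.55906220e+00 -6.62845109e-04
  1.37008120e+00  7.39361818e-01]
```

{"api": "send_rows", "payload": {
  "travel": [
    [0,0,0],
    [0,0,0],
    [0,0,0],
    [0,0,0],
    [0,0,0],
    [0,0,0]
  ],
  "roll": [-2.5,-2.5,-2.5,-2,-2,0],
  "hand": [-0.2,-0.2,-0.2,-0.2,-0.2,-0.2]
}}

```text
time: 5.58
ee_pos: [0.5585, 0.1005, 0.0843]
tcp_rot: [0.937, 0.349, 0.002, 0.001]
ft_force: [-0.0, -0.7, 4.6]
opening: 0.0396
finger_force: 21.6
```

```bash
cat > st.py <<'E'
from h import *
s=env.state();R_=R.from_quat(s['tcp_rot']).as_matrix()
print(s['time'],s['ee_pos'].round(4),'yaw',np.degrees(np.arctan2(R_[1,1],R_[0,1])).round(2),s['ft_force'].round(1),s['torque'].round(3),s['opening'].round(4),s['finger_force'])
E
python3 st.py
```

```text
Traceback (most recent call last):
  File "st.py", line 3, in <module>
    print(s['time'],s['ee_pos'].round(4),'yaw',np.degrees(np.arctan2(R_[1,1],R_[0,1])).round(2),s['ft_force'].round(1),s['torque'].round(3),s['opening'].round(4),s['finger_force'])
                                                                                                                                            ^^^^^^^^^^^^^^^^^^
AttributeError: 'float' object has no attribute 'round'
```

{"api": "send_rows", "payload": {
  "travel": [
    [0,0,0],
    [0,0,0],
    [0,0,0]
  ],
  "roll": [-2,-1.5,0],
  "hand": [-0.2,-0.2,-0.2]
}}

```text
time: 5.83
ee_pos: [0.5585, 0.1006, 0.0843]
tcp_rot: [0.947, 0.32, 0.002, 0.001]
ft_force: [-0.3, -0.8, 5.3]
opening: 0.0397
finger_force: 21.6
```

```bash
python3 st.py
```

```text
Traceback (most recent call last):
  File "st.py", line 3, in <module>
    print(s['time'],s['ee_pos'].round(4),'yaw',np.degrees(np.arctan2(R_[1,1],R_[0,1])).round(2),s['ft_force'].round(1),s['torque'].round(3),s['opening'].round(4),s['finger_force'])
                                                                                                                                            ^^^^^^^^^^^^^^^^^^
AttributeError: 'float' object has no attribute 'round'
```

{"api": "send_rows", "payload": {
  "travel": [
    [0,0,0],
    [0,0,0],
    [0,0,0]
  ],
  "roll": [-1.5,-1.5,0],
  "hand": [-0.2,-0.2,-0.2]
}}

```text
time: 6.08
ee_pos: [0.5585, 0.1006, 0.0843]
tcp_rot: [0.955, 0.297, 0.002, 0.001]
ft_force: [0.4, -1.5, 5.5]
opening: 0.0397
finger_force: 26.0
```

```bash
python3 st.py
```

```text
Traceback (most recent call last):
  File "st.py", line 3, in <module>
    print(s['time'],s['ee_pos'].round(4),'yaw',np.degrees(np.arctan2(R_[1,1],R_[0,1])).round(2),s['ft_force'].round(1),s['torque'].round(3),s['opening'].round(4),s['finger_force'])
                                                                                                                                            ^^^^^^^^^^^^^^^^^^
AttributeError: 'float' object has no attribute 'round'
```

```bash
sed -i "s/s\['opening'\].round(4)/round(s['opening'],4)/" st.py; python3 st.py
```

```text
6.0833 [0.5585 0.1006 0.0843] yaw -55.49 [ 0.4 -1.5  5.5] [-0.288  0.097  0.899] 0.0397 25.969011038901044
```

{"api": "send_rows", "payload": {
  "travel": [
    [0,0,0],
    [0,0,0],
    [0,0,0],
    [0,0,0],
    [0,0,2],
    [0,0,4],
    [0,0,4],
    [0,0,2.5]
  ],
  "roll": [1,0,0,0,0,0,0,0],
  "hand": [1,1,1,1,1,1,1,1]
}}

```text
time: 6.75
ee_pos: [0.5583, 0.1008, 0.2114]
tcp_rot: [0.953, 0.304, 0.002, 0.001]
ft_force: [0.1, 0.0, 0.9]
opening: 0.0856
finger_force: 0.0
```

{"api": "send_rows", "payload": {
  "travel": [
    [0,0,0],
    [0,0,0]
  ],
  "roll": [0,0],
  "hand": [1,1]
}}

```text
time: 6.92
ee_pos: [0.5584, 0.1008, 0.2098]
tcp_rot: [0.953, 0.304, 0.002, 0.001]
ft_force: [-0.4, -0.6, -1.3]
opening: 0.0854
finger_force: 0.0
```

```bash
cat > wr.py <<'E'
import sys
from h import *
def wr(f):
    s=env.state(); snap('wrist',f); w=wristcam(load(f),s['ee_pos'],s['tcp_rot'])
    json.dump({k:np.asarray(v).tolist() for k,v in w.items()},open('pics/'+f+'c.json','w')); return w
E
python3 st.py; python3 - <<'E'
from wr import *
w=wr('w3'); p=proj(w,[.5565,.1005,.087])[0]; print(p)
x,y=(int(v) for v in p); x0,y0=x-110,max(0,y-100); print(x0,y0)
im=cv2.imread('pics/w3.png')[y0:y0+190,x0:x0+220]
cv2.imwrite('pics/w3z.png',cv2.resize(im,None,fx=3,fy=3,interpolation=cv2.INTER_CUBIC))
E
```

```text
6.9167 [0.5584 0.1008 0.2098] yaw -54.63 [-0.4 -0.6 -1.3] [ 0.026 -0.024 -0.024] 0.0854 0.0
[283.03901112 210.62309736]
173 110
```

View pics/w3z.png

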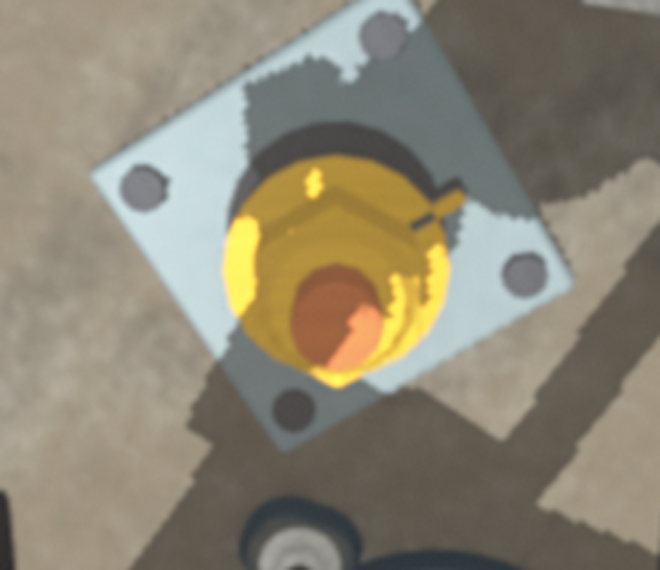

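The mark at (455,200) stands directly over the dark rib, so the nut is finger-tight. I'll refine the axis and go to the spanner.

```bash
python3 - <<'E'
from h import *
c=load('w3c'); g=lambda u,v,z: pix2z(c,(u/3+173-.33,v/3+110-.33),z)
an=lambda d:np.degrees(np.arctan2(d[1],d[0])).round(1)
t=g(337,315,.11);f=g(337,266,.06);print('tube',t,'fl',f,an(g(465,195,.058)-f))
P=[g(*p,.012) for p in((93,175),(573,285),(285,450))];print(an(P[1]-P[2]),an(P[2]-P[0]),(P[0]+P[1])/2)
E
```

```text
tube [0.56051694 0.10173685 0.11      ] fl [0.55912541 0.10050877 0.06      ] -25.5
-23.0 -112.4 [0.55812311 0.09968332 0.012     ]
```

{"api": "send_rows", "payload": {
  "travel": [
    [-1.4,2.2,0],
    [-1.4,2.2,0],
    [-1.4,2.2,0],
    [-1.4,2.2,0],
    [-1.4,2.2,0],
    [-1.4,2.2,0],
    [-1.4,2.2,0],
    [-1.4,2.2,0]
  ],
  "roll": [-3,-3,-3,-3,-1,0,0,0],
  "hand": [1,1,1,1,1,1,1,1]
}}

```text
time: 7.63
ee_pos: [0.4434, 0.2771, 0.2044]
tcp_rot: [0.981, 0.194, -0.003, 0.001]
ft_force: [-0.4, -0.6, 0.6]
opening: 0.085
finger_force: 0.0
```

{"api": "send_rows", "payload": {
  "travel": [
    [0,0,0],
    [0,0,0],
    [0,0,0]
  ],
  "roll": [0,0,0],
  "hand": [0,0,0]
}}

```text
time: 7.88
ee_pos: [0.4449, 0.2761, 0.2055]
tcp_rot: [0.981, 0.194, -0.002, 0.001]
ft_force: [0.0, -0.3, -0.6]
opening: 0.0516
finger_force: 0.0
```

```bash
python3 st.py; python3 - <<'E'
from wr import *
w=wr('w4'); print(proj(w,[[.354,.24,.052],[.446,.278,.052]]))
E
```

```text
7.8833 [0.4449 0.2761 0.2055] yaw -67.61 [ 0.  -0.3 -0.6] [ 0.04  -0.047 -0.01 ] 0.0516 0.0
[[282.86072613 304.81754512]
 [282.58126074 194.16575674]]
```

View pics/w4.png

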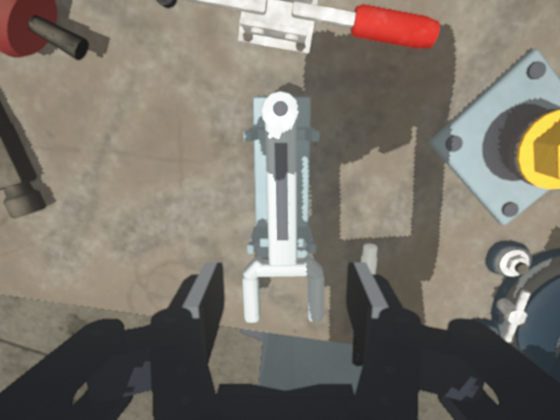

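Spanner: end at (280,93), prong tips (251,321) and (316,320), fork ears around rows 135 and 245; gripper pads straddle it.

```bash
python3 - <<'E'
from h import *
c=load('w4c'); g=lambda u,v,z=.052: pix2z(c,(u,v),z)
e=g(280.5,92.5);t=(g(251,321)+g(316.5,320))/2;L=np.linalg.norm(e-t);u=(e-t)/L
print(L,np.degrees(np.arctan2(u[1],u[0])),'grip',t+.12*u,e-.077*u)
F=[g(*p,.05) for p in((246,135),(318,135),(251,247),(314,247))];print(np.mean(F,0))
E
```

```text
0.19207045170628004 23.06420876830498 grip [0.45014849 0.28031468 0.052     ] [0.44561298 0.27838347 0.052     ]
[0.44589554 0.27823585 0.05      ]
```

{"api": "send_rows", "payload": {
  "travel": [
    [0.2,0.25,-2.5],
    [0,0,-3],
    [0,0,-3],
    [0,0,-3],
    [0,0,-2.5],
    [0,0,-1.5],
    [0,0,-0.7],
    [0,0,0]
  ],
  "roll": [0,0,0,0,0,0,0,0],
  "hand": [0,0,0,0,0,0,0,0],
  "force": 70
}}

```text
time: 8.6
ee_pos: [0.4464, 0.2775, 0.0429]
tcp_rot: [0.981, 0.193, -0.002, 0.001]
ft_force: [-0.4, 0.5, 0.0]
opening: 0.0429
finger_force: 0.0
```

{"api": "send_rows", "payload": {
  "travel": [
    [0,0,0],
    [0,0,0],
    [0,0,0],
    [0,0,0],
    [0,0,0],
    [0,0,0]
  ],
  "roll": [0,0,0,0,0,0],
  "hand": [-0.7,-0.7,-0.7,-0.7,-0.7,-0.7]
}}

```text
time: 9.1
ee_pos: [0.4486, 0.2794, 0.0469]
tcp_rot: [0.981, 0.194, 0.002, -0.0]
ft_force: [1.2, -0.5, 3.1]
opening: 0.0223
finger_force: 69.7
```

```bash
python3 st.py
```

```text
9.1 [0.4486 0.2794 0.0469] yaw -67.62 [ 1.2 -0.5  3.1] [-0.201 -0.22  -0.044] 0.0223 69.69770193099976
```

{"api": "send_rows", "payload": {
  "travel": [
    [0,0,1],
    [0,0,2.5],
    [0,0,3],
    [0,0,3],
    [0,0,2.5],
    [0,0,0],
    [0,0,0],
    [0,0,0]
  ],
  "roll": [0,0,0,0,0,0,0,0],
  "hand": [-0.7,-0.7,-0.7,-0.7,-0.7,-0.7,-0.7,-0.7]
}}

```text
time: 9.77
ee_pos: [0.4461, 0.2788, 0.1634]
tcp_rot: [0.981, 0.194, -0.002, 0.0]
ft_force: [0.6, -0.9, -3.6]
opening: 0.0224
finger_force: 69.0
```

{"api": "send_rows", "payload": {
  "travel": [
    [0.6,-0.5,0],
    [0.6,-0.5,0],
    [0.6,-0.5,0],
    [0.6,-0.5,0],
    [0.6,-0.5,0],
    [0.6,-0.5,0],
    [0.6,-0.5,0],
    [0.6,-0.5,0]
  ],
  "roll": [4,5,5,5,5,5,5,5],
  "hand": [-0.7,-0.7,-0.7,-0.7,-0.7,-0.7,-0.7,-0.7]
}}

```text
time: 10.43
ee_pos: [0.4938, 0.2385, 0.1617]
tcp_rot: [0.859, 0.512, -0.003, -0.001]
ft_force: [-0.1, -0.0, -3.8]
opening: 0.0221
finger_force: 69.0
```

{"api": "send_rows", "payload": {
  "travel": [
    [0.6,-0.5,0],
    [0.6,-0.5,0],
    [0.6,-0.5,0],
    [0.6,-0.5,0],
    [0.6,-0.5,0],
    [0.6,-0.5,0],
    [0.6,-0.5,0],
    [0.6,-0.5,0]
  ],
  "roll": [5,5,5,5,5,5,4,2],
  "hand": [-0.7,-0.7,-0.7,-0.7,-0.7,-0.7,-0.7,-0.7]
}}

```text
time: 11.1
ee_pos: [0.5417, 0.1987, 0.1615]
tcp_rot: [0.659, 0.752, -0.003, -0.002]
ft_force: [-0.7, 0.4, -3.6]
opening: 0.0221
finger_force: 69.0
```

{"api": "send_rows", "payload": {
  "travel": [
    [0,0,0],
    [0,0,0],
    [0,0,0]
  ],
  "roll": [0,0,0],
  "hand": [-0.7,-0.7,-0.7]
}}

```text
time: 11.35
ee_pos: [0.5421, 0.1993, 0.1634]
tcp_rot: [0.66, 0.751, -0.001, -0.001]
ft_force: [-0.0, -0.2, -3.3]
opening: 0.022
finger_force: 69.0
```

```bash
python3 st.py; python3 - <<'E'
from wr import *
w=wr('w5'); print(proj(w,[[.5583,.1006,.11]]))
im=cv2.imread('pics/w5.png')[200:400,170:390]
cv2.imwrite('pics/w5z.png',cv2.resize(im,None,fx=3,fy=3,interpolation=cv2.INTER_CUBIC))
E
```

```text
11.35 [0.5421 0.1993 0.1634] yaw 7.34 [-0.  -0.2 -3.3] [ 0.092 -0.007  0.005] 0.022 69.04453039169312
[[291.59617456 396.27370616]]
```

View pics/w5z.png

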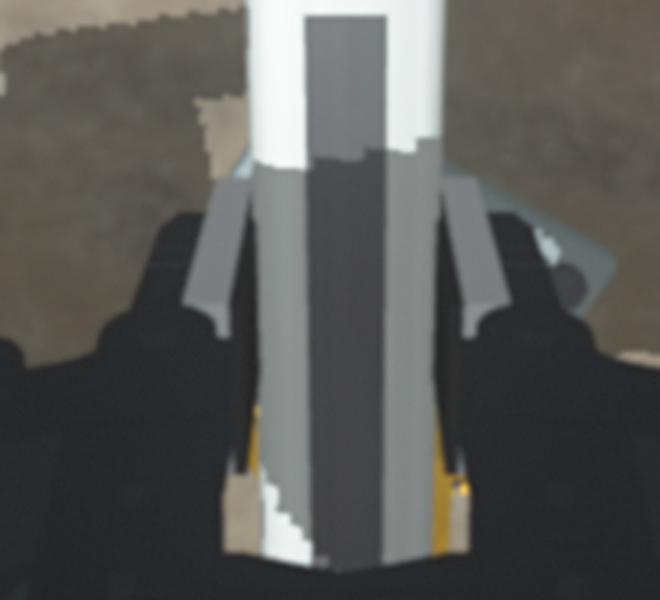

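The crop shows the handle gripped between the pads, centred near column 347; the jaw is hidden by the gripper. I'll locate the handle's far end numerically, and see the jaw with the side camera.

```bash
python3 - <<'E'
from wr import *
s=env.state(); w=load('w5c'); im=cv2.imread('pics/w5.png').astype(int)
u=np.array([np.cos(np.radians(97.34)),np.sin(np.radians(97.34)),0]);n=np.array([-u[1],u[0],0])
p0=s['ee_pos']+[0,0,.005]
for d in (70,74,77,80): print(d,proj(w,p0+u*d/1000).round(1))
print([(r,im[r,285].tolist()) for r in range(40,130,3)][:30])
g=im.sum(2)
for r in (120,150,180,210,240): print(r,[c for c in range(200,380) if abs(g[r,c]-g[r,c-1])>90])
c=snap('side','s5'); q=proj(c,[.5583,.1006,.1])[0];print(q)
x,y=(int(v) for v in q);x0,y0=x-110,y-90;print(x0,y0)
cv2.imwrite('pics/s5z.png',cv2.resize(cv2.imread('pics/s5.png')[y0:y0+150,x0:x0+200],None,fx=4,fy=4,interpolation=cv2.INTER_CUBIC))
E
```

```text
70 [[287.1 110.2]]
74 [[287.1  97.2]]
77 [[287.1  87.3]]
80 [[287.1  77.3]]
[(40, [122, 136, 144]), (43, [123, 137, 146]), (46, [123, 138, 146]), (49, [125, 139, 147]), (52, [124, 137, 145]), (55, [127, 140, 147]), (58, [126, 139, 148]), (61, [123, 137, 145]), (64, [123, 135, 143]), (67, [124, 138, 145]), (70, [126, 140, 147]), (73, [128, 141, 148]), (76, [129, 142, 149]), (79, [131, 145, 152]), (82, [134, 149, 155]), (85, [134, 149, 156]), (88, [133, 148, 157]), (91, [131, 146, 154]), (94, [225, 226, 218]), (97, [249, 250, 247]), (100, [252, 253, 251]), (103, [252, 253, 251]), (106, [252, 253, 251]), (109, [251, 252, 249]), (112, [251, 252, 247]), (115, [143, 139, 137]), (118, [143, 138, 135]), (121, [143, 138, 135]), (124, [141, 138, 135]), (127, [142, 139, 135])]
120 [247, 271, 272, 298, 299, 323]
150 [245, 246, 324, 325]
180 [318, 319]
210 [252, 253, 254, 271, 272, 299, 318]
240 [272, 298, 299, 317]
[329.27213295 187.05856613]
219 97
```

View pics/s5z.png

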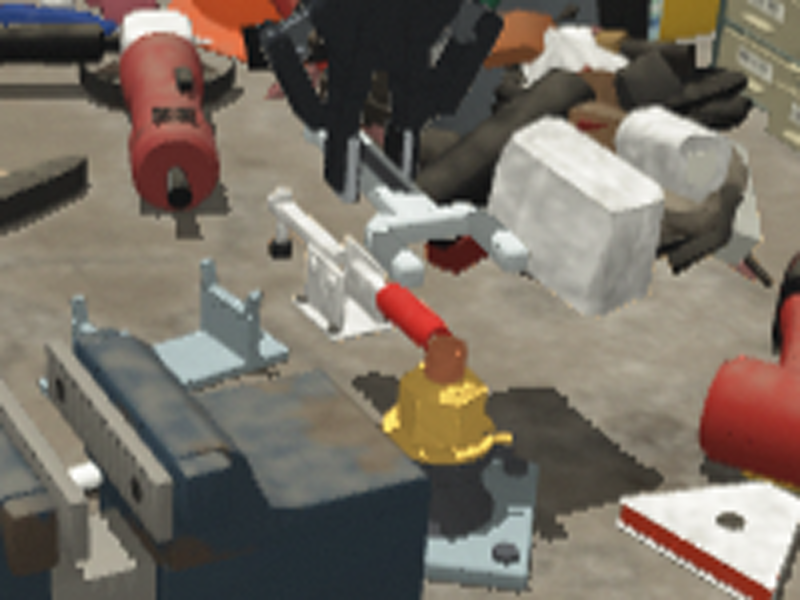

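Side view: prong tips at crop (407,265) and (512,250), nut's tube top at (446,343). I'll compare with the prediction.

```bash
python3 - <<'E'
from h import *
s=env.state(); c=load('s5')
for yaw in (97.34,):
    u=np.array([np.cos(np.radians(yaw)),np.sin(np.radians(yaw)),0]);n=np.array([-u[1],u[0],0])
    for d in (.118,.122,.126):
        P=[s['ee_pos']-d*u+k*n+[0,0,z] for k in(-.0285,.0285) for z in (-.006,)]
        print(d,((proj(c,P)-[219,97])*4).round(0).tolist())
print('tube',((proj(c,[[.5583,.1006,.11],[.5563,.1006,.11],[.5583,.0986,.11]])-[219,97])*4).round(0))
print(s['ee_pos'],'target', np.array([.5583,.1006])+.1035*np.array([np.cos(np.radians(97.4)),np.sin(np.radians(97.4))])-s['ee_pos'][:2])
E
```

```text
0.118 [[513.0, 268.0], [407.0, 283.0]]
0.122 [[516.0, 271.0], [411.0, 287.0]]
0.126 [[520.0, 275.0], [414.0, 290.0]]
tube [[443. 343.]
 [439. 344.]
 [444. 345.]]
[0.54253798 0.19950104 0.16441992] target [0.00243168 0.00373693]
```

{"api": "send_rows", "payload": {
  "travel": [
    [0.25,0.3,0],
    [0,0,-2],
    [0,0,-2],
    [0,0,-2],
    [0,0,0],
    [0,0,0]
  ],
  "roll": [0.1,0,0,0,0,0],
  "hand": [-0.7,-0.7,-0.7,-0.7,-0.7,-0.7]
}}

```text
time: 11.95
ee_pos: [0.5448, 0.2023, 0.1041]
tcp_rot: [0.659, 0.752, -0.001, -0.001]
ft_force: [0.4, -0.0, -1.7]
opening: 0.0222
finger_force: 69.1
```

```bash
python3 st.py; python3 - <<'E'
from wr import *
c=snap('side','s6')
x0,y0=249,137
cv2.imwrite('pics/s6z.png',cv2.resize(cv2.imread('pics/s6.png')[y0:y0+90,x0:x0+130],None,fx=6,fy=6,interpolation=cv2.INTER_CUBIC))
E
```

```text
11.95 [0.5448 0.2023 0.1041] yaw 7.5 [ 0.4 -0.  -1.7] [ 0.106 -0.03  -0.047] 0.0222 69.08817529678345
```

View pics/s6z.png

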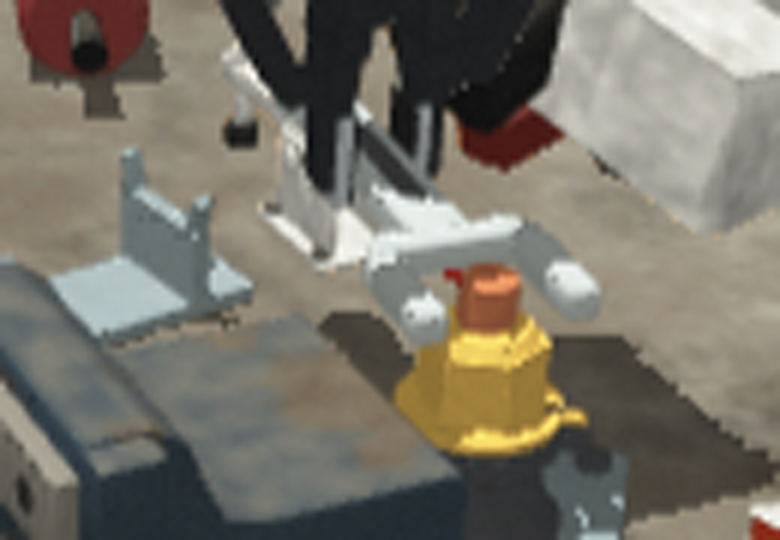

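The tube top (490,270) stands between the prongs, tips at about (422,318) and (578,292). I'll fit the spanner's axial offset against these, relative to the tube.

```bash
python3 - <<'E'
from h import *
s=env.state(); c=load('s6'); pr=lambda P:((proj(c,P)-[249-.4,137-.4])*6).round(0).tolist()
print('tube rim',pr([[.5583,.1006,.11],[.5688,.1006,.11],[.5478,.1006,.11],[.5583,.0901,.11],[.5583,.1111,.11]]))
u=np.array([np.cos(np.radians(97.5)),np.sin(np.radians(97.5)),0]);n=np.array([-u[1],u[0],0])
for d in (.098,.102,.106):
    j=s['ee_pos']-d*u
    print(d,'tips',pr([j-.02*u+k*n for k in(.0285,-.0285)]),'throat',pr([j+.025*u+[0,0,.007]+k*n for k in (.0215,0,-.0215)]))
E
```

```text
tube rim [[486.0, 277.0], [516.0, 275.0], [457.0, 280.0], [496.0, 292.0], [477.0, 263.0]]
0.098 tips [[430.0, 322.0], [583.0, 296.0]] throat [[398.0, 239.0], [454.0, 230.0], [510.0, 221.0]]
0.102 tips [[435.0, 327.0], [588.0, 302.0]] throat [[402.0, 244.0], [459.0, 235.0], [515.0, 226.0]]
0.106 tips [[440.0, 333.0], [594.0, 308.0]] throat [[407.0, 249.0], [464.0, 240.0], [520.0, 232.0]]
```

{"api": "send_rows", "payload": {
  "travel": [
    [0.13,-0.25,0],
    [0,0,-0.8],
    [0,0,-0.7],
    [0,0,0],
    [0,0,0]
  ],
  "roll": [0,0,0,0,0],
  "hand": [-0.7,-0.7,-0.7,-0.7,-0.7]
}}

```text
time: 12.42
ee_pos: [0.5478, 0.1995, 0.0913]
tcp_rot: [0.659, 0.752, 0.001, 0.001]
ft_force: [0.3, -1.0, 1.7]
opening: 0.0223
finger_force: 69.8
```

```bash
python3 st.py
```

```text
12.4167 [0.5478 0.1995 0.0913] yaw 7.48 [ 0.3 -1.   1.7] [-0.388  0.053 -0.002] 0.0223 69.7519862651825
```

{"api": "send_rows", "payload": {
  "travel": [
    [0,0,-0.5],
    [0,0,-0.5],
    [0,0,-0.4],
    [0,0,0],
    [0,0,0]
  ],
  "roll": [0,0,0,0,0],
  "hand": [-0.7,-0.7,-0.7,-0.7,-0.7]
}}

```text
time: 12.83
ee_pos: [0.5462, 0.1996, 0.0746]
tcp_rot: [0.659, 0.752, -0.001, -0.001]
ft_force: [-1.0, -0.3, -3.3]
opening: 0.0226
finger_force: 69.2
```

```bash
python3 st.py
```

```text
12.8333 [0.5462 0.1996 0.0746] yaw 7.48 [-1.  -0.3 -3.3] [ 0.118 -0.034 -0.035] 0.0226 69.17646646499634
```

The jaw dropped over the hexagon without load. Now the arc, clockwise about (0.558, 0.1006).

{"api": "send_rows", "payload": {
  "travel": [
    [0,0,-0.3],
    [0.87,0.07,0],
    [0.87,-0.01,0],
    [0.87,-0.08,0],
    [0.85,-0.16,0],
    [0.84,-0.23,0],
    [0,0,0],
    [0,0,0]
  ],
  "roll": [0,-5,-5,-5,-5,-5,0,0],
  "hand": [-0.7,-0.7,-0.7,-0.7,-0.7,-0.7,-0.7,-0.7]
}}

```text
time: 13.5
ee_pos: [0.5884, 0.1947, 0.072]
tcp_rot: [0.806, 0.591, -0.003, -0.001]
ft_force: [-4.6, -2.0, -1.3]
opening: 0.0221
finger_force: 69.4
```

```bash
cat >> st.py <<'E'
d=s['ee_pos'][:2]-[.5583,.1006]; print('r',np.hypot(*d),'ang',np.degrees(np.arctan2(d[1],d[0])))
E
python3 st.py
```

```text
13.5 [0.5884 0.1947 0.072 ] yaw -17.48 [-4.6 -2.  -1.3] [-0.305  0.68   0.054] 0.0221 69.38369393348694
r 0.09877931762229987 ang 72.28392844495956
```

{"api": "send_rows", "payload": {
  "travel": [
    [0.82,-0.3,0],
    [0.78,-0.37,0],
    [0.75,-0.44,0],
    [0.71,-0.5,0]
  ],
  "roll": [-5,-5,-5,-5],
  "hand": [-0.7,-0.7,-0.7,-0.7]
}}

```text
time: 13.83
ee_pos: [0.6182, 0.1794, 0.0718]
tcp_rot: [0.897, 0.442, -0.004, -0.001]
ft_force: [-5.9, -0.6, -2.4]
opening: 0.0224
finger_force: 69.5
```

```bash
python3 st.py
```

```text
13.8333 [0.6182 0.1794 0.0718] yaw -37.56 [-5.9 -0.6 -2.4] [-0.181  1.036  0.739] 0.0224 69.51172828674316
r 0.09892941216183582 ang 52.752586612788704
```

{"api": "send_rows", "payload": {
  "travel": [
    [0.66,-0.56,0],
    [0.61,-0.62,0],
    [0,0,0],
    [0,0,0]
  ],
  "roll": [-5,-5,0,0],
  "hand": [-0.7,-0.7,-0.7,-0.7]
}}

```text
time: 14.17
ee_pos: [0.6314, 0.1673, 0.072]
tcp_rot: [0.932, 0.363, -0.003, -0.001]
ft_force: [-6.1, -1.0, -2.4]
opening: 0.0224
finger_force: 69.4
```

```bash
python3 st.py; python3 - <<'E'
from wr import *
c=snap('side','s7'); w=wr('w7')
x0,y0=249,127
cv2.imwrite('pics/s7z.png',cv2.resize(cv2.imread('pics/s7.png')[y0:y0+90,x0:x0+130],None,fx=6,fy=6,interpolation=cv2.INTER_CUBIC))
E
```

```text
14.1667 [0.6314 0.1673 0.072 ] yaw -47.44 [-6.1 -1.  -2.4] [-0.179  0.829  0.263] 0.0224 69.35901761054993
r 0.0989660996933922 ang 42.35351983114633
```

```bash
cat > mk.py <<'E'
from h import *
def mark(f,C=(.5583,.1006),z=.058,lo=.0315,hi=.045):
    c=load(f); im=cv2.imread('pics/'+f+'.png'); h=cv2.cvtColor(im,cv2.COLOR_BGR2HSV)
    m=(h[...,0]>15)&(h[...,0]<32)&(h[...,1]>130)&(h[...,2]>70)
    v,u=np.nonzero(m); out=[]
    for a,b in zip(u,v):
        p=pix2z(c,(a,b),z); d=p[:2]-C; r=np.hypot(*d)
        if r<hi: out.append((r,np.degrees(np.arctan2(d[1],d[0])),a,b))
    return np.array(out)
if __name__=='__main__':
    c=load('side0');Rm=cv2.Rodrigues(np.array(c['rvec']))[0];print('cam',-Rm.T@np.array(c['tvec']))
    for f in ('side0','s5','s6','s7'):
        o=mark(f)
        k=[]
        for a in range(-180,60,10):
            q=o[(o[:,1]>=a)&(o[:,1]<a+10)]
            k.append((a,round(q[:,0].max()*1000) if len(q) else 0))
        print(f,k)
E
python3 mk.py
```

```text
cam [ 0.2624938  -0.71533887  0.59089007]
side0 [(-180, 26), (-170, 24), (-160, 25), (-150, 26), (-140, 30), (-130, 32), (-120, 31), (-110, 30), (-100, 30), (-90, 31), (-80, 32), (-70, 32), (-60, 30), (-50, 30), (-40, 30), (-30, 31), (-20, 30), (-10, 31), (0, 31), (10, 31), (20, 32), (30, 40), (40, 45), (50, 44)]
s5 [(-180, 24), (-170, 24), (-160, 25), (-150, 26), (-140, 30), (-130, 32), (-120, 31), (-110, 30), (-100, 30), (-90, 31), (-80, 32), (-70, 31), (-60, 30), (-50, 30), (-40, 30), (-30, 39), (-20, 39), (-10, 29), (0, 31), (10, 31), (20, 35), (30, 45), (40, 45), (50, 44)]
s6 [(-180, 24), (-170, 24), (-160, 25), (-150, 26), (-140, 30), (-130, 32), (-120, 31), (-110, 30), (-100, 30), (-90, 31), (-80, 32), (-70, 31), (-60, 30), (-50, 30), (-40, 30), (-30, 39), (-20, 38), (-10, 32), (0, 31), (10, 31), (20, 35), (30, 45), (40, 45), (50, 44)]
s7 [(-180, 24), (-170, 24), (-160, 25), (-150, 26), (-140, 30), (-130, 32), (-120, 31), (-110, 30), (-100, 30), (-90, 31), (-80, 32), (-70, 38), (-60, 36), (-50, 30), (-40, 30), (-30, 31), (-20, 0), (-10, 12), (0, 7), (10, 13), (20, 22), (30, 45), (40, 45), (50, 44)]
```

```bash
cat > mm.py <<'E'
from mk import *
import sys
for f in sys.argv[1:]:
    o=mark(f); q=o[(o[:,0]>.0335)&(o[:,1]>-110)&(o[:,1]<10)]; print(f,len(q),q[:,1].mean().round(2),q[:,0].max())
E
python3 mm.py s5 s6 s7
```

```text
s5 9 -20.36 0.038736566513929885
s6 8 -21.17 0.038736566513929885
s7 5 -61.49 0.03814932633358361
```

{"api": "send_rows", "payload": {
  "travel": [
    [0.55,-0.66,0],
    [0.49,-0.71,0],
    [0,0,0],
    [0,0,0]
  ],
  "roll": [-5,-5,0,0],
  "hand": [-0.7,-0.7,-0.7,-0.7]
}}

```text
time: 14.6
ee_pos: [0.6418, 0.1538, 0.0721]
tcp_rot: [0.96, 0.281, -0.003, -0.0]
ft_force: [-5.6, -1.0, -1.6]
opening: 0.0226
finger_force: 69.3
```

```bash
cat > sub.py <<'E'
# upsampled mark angle: b-channel saturation edge on ring r=33.5..38, z=58mm
from h import *
import sys
def prof(f,C=(.5583,.1006),z=.058):
    c=load(f); im=cv2.imread('pics/'+f+'.png').astype(np.float32)
    y=(im[...,2]+im[...,1])/2-im[...,0]   # yellowness
    a=np.radians(np.arange(-100,0,.5)); R_=np.array([.0335,.0345,.0355,.0365])
    P=np.array([[C[0]+r*np.cos(t),C[1]+r*np.sin(t),z] for r in R_ for t in a])
    q=proj(c,P).astype(np.float32)
    v=cv2.remap(y,q[:,:1],q[:,1:],cv2.INTER_LINEAR).reshape(len(R_),-1).mean(0)
    v=np.clip(v-np.median(v)-15,0,None); d=np.degrees(a); k=d[v.argmax()]; m=abs(d-k)<12
    return (v*m*d).sum()/(v*m).sum(), v.max()
for f in sys.argv[1:]: print(f,prof(f))
E
python3 st.py; python3 - <<'E'
from h import *
snap('side','s8')
E
python3 sub.py s5 s6 s7 s8; python3 mm.py s8
```

```text
14.6 [0.6418 0.1538 0.0721] yaw -57.39 [-5.6 -1.  -1.6] [-0.058  0.719  0.187] 0.0226 69.3442440032959
r 0.09900302591472696 ang 32.47940297294205
s5 (np.float64(-20.448643713441207), np.float32(97.67633))
s6 (np.float64(-20.502022943633577), np.float32(97.59851))
s7 (np.float64(-61.762998967988025), np.float32(56.263184))
s8 (np.float64(-71.48979475862487), np.float32(56.426758))
s8 5 -72.14 0.03862768166167017
```

```bash
python3 - <<'E'
from h import *
c=load('s5'); im=cv2.imread('pics/s5.png'); h=cv2.cvtColor(im,cv2.COLOR_BGR2HSV)
t=np.linspace(0,2*np.pi,60)
def cyl(C,r,zs): return np.array([[C[0]+r*np.cos(a),C[1]+r*np.sin(a),z] for z in zs for a in t])
C=(.5583,.1006)
q=proj(c,cyl(C,.0105,(.092,.11)));b=np.r_[q.min(0),q.max(0)];print('pred tube box',b.round(1))
reg=np.zeros(h.shape[:2],bool); reg[160:215,310:350]=1
m=reg&(h[...,0]<14)&(h[...,1]>110)&(np.indices(reg.shape)[0]>178)
v,u=np.nonzero(m);print('obs',u.min(),u.max()+1,v.min(),v.max()+1)
for r in range(178,198): print(r,''.join('C' if h[r,k,0]<14 and h[r,k,1]>110 else 'y' if 15<h[r,k,0]<32 and h[r,k,1]>130 else '.' for k in range(312,350)))
f=proj(c,cyl(C,.03,(.06,)));print('flange top pred',f.min(0),f.max(0)); f=proj(c,cyl(C,.03,(.053,)));print(f.min(0),f.max(0))
for r in range(198,216): print(r,''.join('y' if 15<h[r,k,0]<32 and h[r,k,1]>130 else '.' for k in range(312,350)))
E
```

```text
pred tube box [323.9 180.3 334.8 193. ]
obs 319 336 179 193
178 ......CCCCCCCCCCCCC...................
179 .......CCCCCCCCCCCC...................
180 ........CCCCCCCCCCCC..................
181 .........CCCCCC.CCCCC.................
182 ..........CCCCCCCCCCCCC...............
183 ...........CCCCCCCCCCCC...............
184 .............CCCCCCCCCCC..............
185 ..............CCCCCCCCCC..............
186 .............CCCCCCCCCCC..............
187 .............CCCCCCCCCC...............
188 ............y.CCCCCCCCC...............
189 ...........yyCCCCCCCCCCy..............
190 .........yyyy.CCCCCCCCCyy.............
191 ........yyyyyyCCCCCCCC.yyy............
192 .......yyyyyyyy.CCCCCyyyyyy...........
193 .......yyyyyyyyyyyyyyyyyyyyy..........
194 .......yyyyyyyyyyyyyyyyyyyyyy.........
195 .......yyyyyyyyyyyyyyyyyyyyyy.........
196 .......yyyyyyyyyyyyyyyyyyyyyy.........
197 ......yyyyyyyyyyyyyyyyyyyyyy..........
flange top pred [313.48613907 196.21444713] [342.04307367 211.24863695]
[313.27758365 198.98641592] [341.7279833  214.10476396]
198 ......yyyyyyyyyyyyyyyyyyyyyy..........
199 .....yyyyyyyyyyyyyyyyyyyyyyy..........
200 ...yyyyyyyyyyyyyyyyyyyyyyyyy..........
201 ...yyyyyyyyyyyyyyyyyyyyyyyyyy.........
202 ...yyyyyyyyyyyyyyyyyyyyyyyyyyy........
203 ...yyyyyyyyyyyyyyyyyyyyyyyyyyy........
204 ...yyyyyyyyyyyyyyyyyyyyyyyyyyy........
205 ....yyyyyyyyyyyyyyyyyyyyyyyy.y.yyyy...
206 .....yyyyyyyyyyyyyyyyyyyyyyyyyyyyyy...
207 ......yyyyyyyyyyyyyyyyyyyyyyyyyyyyy...
208 .......yyyyyyyyyyyyyyyyyyyyyyy........
209 ........yyyyyyyyyyyyyyyyyyyyy.........
210 .........yyyyyyyyyyyyyyyyyyy..........
211 ..........yyyyyyyyyyyyyyyy............
212 ............yyyyyyyyyyyy..............
213 ......................................
214 ......................................
215 ......................................
```

```bash
sed -i 's/q=proj(c,P).astype(np.float32)/q=(proj(c,P)+[.5,-.5]).astype(np.float32)/; s/def prof(f,/def prof(f,z=.058,/; s/,z=.058):/):/' sub.py
sed -i '$d' sub.py; echo "for f in sys.argv[1:]: print(f,[round(float(prof(f,z)[0]),1) for z in (.054,.056,.058,.06)])" >>sub.py; python3 sub.py s5 s6 s7 s8
```

```text
s5 [-13.2, -18.4, -23.8, -29.2]
s6 [-13.2, -18.7, -24.3, -29.8]
s7 [-59.5, -62.2, -65.2, -69.7]
s8 [-70.2, -72.3, -74.4, -78.2]
```

{"api": "send_rows", "payload": {
  "travel": [
    [0.37,-0.63,0],
    [0.32,-0.66,0],
    [0,0,0],
    [0,0,0]
  ],
  "roll": [-4.3,-4.2,0,0],
  "hand": [-0.7,-0.7,-0.7,-0.7]
}}

```text
time: 14.98
ee_pos: [0.6487, 0.1411, 0.0721]
tcp_rot: [0.978, 0.209, -0.003, -0.0]
ft_force: [-4.8, -0.4, -2.7]
opening: 0.0224
finger_force: 69.4
```

```bash
python3 st.py; python3 - <<'E'
from h import *
snap('side','s9')
E
python3 sub.py s9
```

```text
14.9833 [0.6487 0.1411 0.0721] yaw -65.86 [-4.8 -0.4 -2.7] [-0.028  0.797  0.421] 0.0224 69.35280203819275
r 0.09902821699309074 ang 24.14645070970286
s9 [-79.6, -80.7, -82.3, -83.8]
```

{"api": "send_rows", "payload": {
  "travel": [
    [-0.24,0.47,0],
    [-0.1,0.17,0],
    [0,0,0]
  ],
  "roll": [0,0,0],
  "hand": [-0.7,-0.7,-0.7]
}}

```text
time: 15.28
ee_pos: [0.648, 0.1426, 0.073]
tcp_rot: [0.978, 0.21, -0.0, 0.005]
ft_force: [0.5, -13.7, -2.8]
opening: 0.0222
finger_force: 69.7
```

```bash
python3 st.py; python3 - <<'E'
from wr import *
snap('side','s10'); wr('w10')
def edges(f):
    g=cv2.imread(f'pics/{f}.png').astype(int).sum(2); o=[]
    for r in range(100,240,10):
        d=abs(np.diff(g[r].astype(int))); L=[c for c in range(225,265) if d[c]>60]; Rr=[c for c in range(305,345) if d[c]>60]
        o.append((r,L[:3],Rr[-3:]))
    return o
for f in ('w5','w10'): print(f,edges(f))
E
python3 sub.py s10
```

```text
15.2833 [0.648  0.1426 0.073 ] yaw -65.8 [  0.5 -13.7  -2.8] [-1.688 -0.179  1.294] 0.0222 69.69331741333008
r 0.09904241609843763 ang 25.096138828706163
w5 [(100, [259, 260, 261], [305, 306]), (110, [251, 252], [316]), (120, [246, 247], [321, 322]), (130, [242, 243], [325, 326, 327]), (140, [242, 243], [324, 325, 326]), (150, [244, 245], [323, 324, 325]), (160, [249, 250], [318, 319, 342]), (170, [250, 251], [317, 318, 319]), (180, [251], [317, 318, 341]), (190, [251, 252], [316, 317, 318]), (200, [251, 252], [316, 317, 318]), (210, [251, 252, 253], [316, 317, 318]), (220, [251, 252, 253], [315, 316, 317]), (230, [251, 252, 253], [315, 316, 317])]
w10 [(100, [], []), (110, [], []), (120, [], [320]), (130, [264], [323, 324]), (140, [], [323]), (150, [], [322]), (160, [], []), (170, [245], [317]), (180, [], []), (190, [], []), (200, [], []), (210, [], []), (220, [], []), (230, [], [])]
s10 [-78.6, -80.3, -82.3, -84.2]
```

{"api": "send_rows", "payload": {
  "travel": [
    [0,0,0],
    [0,0,0],
    [0,0,0],
    [0,0,0]
  ],
  "roll": [3,2,0,0],
  "hand": [-0.7,-0.7,-0.7,-0.7]
}}

```text
time: 15.72
ee_pos: [0.6454, 0.1478, 0.0722]
tcp_rot: [0.968, 0.251, -0.002, -0.001]
ft_force: [-5.1, -0.4, -3.0]
opening: 0.0224
finger_force: 69.7
```

```bash
python3 st.py
```

```text
15.7167 [0.6454 0.1478 0.0722] yaw -60.96 [-5.1 -0.4 -3. ] [ 0.058  0.777 -0.277] 0.0224 69.74350690841675
r 0.09904207041552848 ang 28.45165610984512
```

{"api": "send_rows", "payload": {
  "travel": [
    [-0.4,0.5,0],
    [-0.35,0.48,0],
    [0,0,0],
    [0,0,0]
  ],
  "roll": [3.5,3.5,0,0],
  "hand": [-0.7,-0.7,-0.7,-0.7]
}}

```text
time: 16.05
ee_pos: [0.639, 0.1579, 0.0728]
tcp_rot: [0.951, 0.309, -0.001, -0.0]
ft_force: [-3.9, 0.9, -3.2]
opening: 0.0224
finger_force: 69.6
```

```bash
python3 st.py; python3 - <<'E'
from h import *
snap('side','s11')
E
python3 sub.py s11
```

```text
16.05 [0.639  0.1579 0.0728] yaw -54.04 [-3.9  0.9 -3.2] [ 0.261  0.478 -0.211] 0.0224 69.64852809906006
r 0.09898658092519978 ang 35.35557226460348
s11 [-67.6, -69.6, -72.1, -75.5]
```

The nut followed the spanner back (mark near −72°), because the jaw drags it sideways. I'll run it forward again, easing the sideways force.

{"api": "send_rows", "payload": {
  "travel": [
    [-0.25,0,0],
    [0.3,-0.48,0],
    [0.4,-0.5,0],
    [0,0,0],
    [0,0,0]
  ],
  "roll": [0,-3.5,-3.5,0,0],
  "hand": [-0.7,-0.7,-0.7,-0.7,-0.7]
}}

```text
time: 16.52
ee_pos: [0.6453, 0.1477, 0.0735]
tcp_rot: [0.968, 0.25, 0.001, -0.0]
ft_force: [1.0, 1.8, -5.3]
opening: 0.0226
finger_force: 69.5
```

```bash
cat >> st.py <<'E'
t=np.array([-d[1],d[0]])/np.hypot(*d); rr=d/np.hypot(*d); F=s['ft_force'][:2]
print('Ft %.2f Fr %.2f Mnut(ccw) %.2f'%(F@t,F@rr,F@t*np.hypot(*d)+s['torque'][2]))
E
python3 st.py; python3 - <<'E'
from h import *
snap('side','s12')
E
python3 sub.py s12
```

```text
16.5167 [0.6453 0.1477 0.0735] yaw -60.99 [ 1.   1.8 -5.3] [ 0.49  -0.364 -0.19 ] 0.0226 69.51771855354309
r 0.098960264889392 ang 28.41665692693279
Ft 1.13 Fr 1.69 Mnut(ccw) -0.08
s12 [-75.3, -76.9, -78.9, -81.5]
```

{"api": "send_rows", "payload": {
  "travel": [
    [0.12,-0.23,0],
    [0.12,-0.23,0],
    [0,0,0],
    [0,0,0]
  ],
  "roll": [-1.5,-1.5,0,0],
  "hand": [-0.7,-0.7,-0.7,-0.7]
}}

```text
time: 16.9
ee_pos: [0.6476, 0.1431, 0.0737]
tcp_rot: [0.974, 0.225, 0.001, -0.0]
ft_force: [3.6, 3.0, -5.1]
opening: 0.0223
finger_force: 69.4
```

```bash
python3 st.py; python3 - <<'E'
from h import *
snap('side','s13')
E
python3 sub.py s13
```

```text
16.9 [0.6476 0.1431 0.0737] yaw -64.03 [ 3.6  3.  -5.1] [ 0.631 -0.853 -0.155] 0.0223 69.44170475006104
r 0.09892714740056036 ang 25.42926940770026
Ft 1.12 Fr 4.56 Mnut(ccw) -0.04
s13 [-78.2, -80.0, -81.9, -83.7]
```

{"api": "send_rows", "payload": {
  "travel": [
    [0.22,0.05,0],
    [0.07,-0.16,0],
    [0.07,-0.16,0],
    [0,0,0],
    [0,0,0]
  ],
  "roll": [0,-1,-1,0,0],
  "hand": [-0.7,-0.7,-0.7,-0.7,-0.7]
}}

```text
time: 17.37
ee_pos: [0.6488, 0.1408, 0.0727]
tcp_rot: [0.978, 0.208, -0.002, -0.001]
ft_force: [-3.5, 3.6, -3.3]
opening: 0.0224
finger_force: 69.6
```

```bash
python3 st.py; python3 - <<'E'
from h import *
snap('side','s14')
E
python3 sub.py s14
```

```text
17.3667 [0.6488 0.1408 0.0727] yaw -65.97 [-3.5  3.6 -3.3] [0.649 0.447 0.294] 0.0224 69.62399482727051
r 0.0990006224670996 ang 23.926586322756165
Ft 4.69 Fr -1.75 Mnut(ccw) 0.76
s14 [-79.6, -80.7, -82.3, -83.1]
```

{"api": "send_rows", "payload": {
  "travel": [
    [0,0,0],
    [0,0,0.7],
    [0,0,0.8],
    [0,0,0.8],
    [0,0,1],
    [0,0,1.5],
    [0,0,1.5],
    [0,0,1.5]
  ],
  "roll": [0.4,0,0,0,0,0,0,0],
  "hand": [-0.7,-0.7,-0.7,-0.7,-0.7,-0.7,-0.7,-0.7]
}}

```text
time: 18.08
ee_pos: [0.6372, 0.1358, 0.1397]
tcp_rot: [0.977, 0.21, -0.021, 0.001]
ft_force: [-24.5, -8.4, -28.0]
opening: 0.022
finger_force: 70.7
```

```bash
python3 st.py; python3 - <<'E'
from h import *
snap('side','s15')
E
python3 sub.py s15
```

```text
18.0833 [0.6372 0.1358 0.1397] yaw -65.72 [-24.5  -8.4 -28. ] [-1.15   3.123  0.044] 0.022 70.65938633924816
r 0.08643424181510675 ang 24.03993456548425
Ft 2.31 Fr -25.75 Mnut(ccw) 0.24
s15 [-79.6, -80.6, -82.2, -83.4]
```

The jaw hung on the nut while the handle rose. I'll lower it again, ease the torque and grip harder.

{"api": "send_rows", "payload": {
  "travel": [
    [0,0,-1.5],
    [0,0,-1.5],
    [0,0,-1.5],
    [0,0,-1.5],
    [0,0,-0.8],
    [0,0,-0.5],
    [0,0,0],
    [0,0,0]
  ],
  "roll": [0,0,0,0,0,0,0,0],
  "hand": [-0.7,-0.7,-0.7,-0.7,-0.7,-0.7,-0.7,-0.7]
}}

```text
time: 18.8
ee_pos: [0.6577, 0.1444, 0.0859]
tcp_rot: [0.977, 0.211, 0.011, -0.002]
ft_force: [10.6, 12.4, 4.1]
opening: 0.0227
finger_force: 75.7
```

```bash
python3 st.py; python3 - <<'E'
from h import *
snap('side','s16')
E
python3 sub.py s16
```

```text
18.8 [0.6577 0.1444 0.0859] yaw -65.6 [10.6 12.4  4.1] [ 1.804 -1.266 -0.179] 0.0227 75.65048716496676
r 0.10864779810117918 ang 23.78645626758039
Ft 7.10 Fr 14.70 Mnut(ccw) 0.59
s16 [-79.6, -80.6, -82.3, -83.3]
```

```bash
python3 - <<'E'
from h import *
for f in ('s14','s16'):
    h=cv2.cvtColor(cv2.imread(f'pics/{f}.png'),cv2.COLOR_BGR2HSV); print(f,'cols 300-420')
    for r in range(168,214,2):
        print(r,''.join('C' if h[r,k,0]<14 and h[r,k,1]>110 else 'y' if 15<h[r,k,0]<32 and h[r,k,1]>130 else 'S' if h[r,k,1]<45 and h[r,k,2]>150 else 's' if h[r,k,1]<45 and h[r,k,2]>90 else '#' if h[r,k,2]<45 else '.' for k in range(300,420)))
c=load('s16');C=np.array([.5583,.1006,0]);u=np.array([np.cos(np.radians(24)),np.sin(np.radians(24)),0])
for x in (-.02,.04,.1,.177): print(x,proj(c,C+x*u+[0,0,.074]).round(0))
E
```

```text
s14 cols 300-420
168 SSSSSssSSSSSSSS.CCCC.............S....SSSSSSSSSSSsss.#########################s########..#.sSSSSSSSSSSSssss........#####
170 SsSSSSssssssSCCCCCCCCC................SSSSSSSssssssss##########.SS#######################sSSSSSSSSSSSSSSSS........##CCCC
172 SSSSSSSSSssSSCCCCCCCCCCCC.........S...SSSSSSSSSSSSSSss########.sSS#####s###############.sSSSSSSSSSSSSSSSSSS.s.....#CCCCC
174 sSSSSSSSSSSss.CCCCCCCCCCCCC......SSSSSSSSSSSSSSSSSSSss#ss.#####.SS####################sSSSSSSS.SSSSSSSSSSSSSSSSS.#CCCCCC
176 SsSSsSSSSSSSSssCCCCCCCCCCCCCC.S.S..S...SSSSSSSSSSSSSSs.ss#######S.###################.ssSSSSS..S.SSSSSSSSSS..SS..#CCCCCC
178 SsssSSSSSSSSSSSSS.CCCCCCCCCCCCC...........SSSSSSSSSSSs.s.######.Ss##############...ssssssSSSSSSSSSSSSSSSSSSSSSSS.#CCCCCC
180 sssSSSSSSSss..SSSSSSCCCCCCCCCCCC...SS........SSSSSSSS.ss.#####.s.ss.#######...sssssssssssSSSSSSSSSSSSSS.SSSSSSSS##CCCCCC
182 sss..SSSSSSS.SSSSS.SSSCCCCCCCCCCCCC.............SS...#ss..ssss...sss######.sssssssssssssSSS.SSSSSSSSS.......S..s.#CCCCCC
184 .........................CCCCCCCCCCC...........S..SSSsSsSss......sss######.ssss
[... 4060 characters left out ...]
04 ...............yyyyyyyyyyyyyyyyssssssssssssssssSSSSSSSSSs.............ssssssss................CCCCCCCCCCCCCCCCCCCCCCCCCC
206 .................yyyyyyyyyyyyyysssssssssss.SSSSSSSSS.SSSSS....................................CCCCCCCCCCCCCCCCCCCCCCCCCC
208 sssssssssss........yyyyyyyyyyyyy.sssss.yyy....sssSSSsssssss...................................CCCCCCCCCCCCCCCCCCCCCCCCCC
210 ssssssssss...........yyyyyyyyyyyyy.yyyyy.......ssss............................................CCCCCCCCCCCCCCCCCCCCCCCCC
212 sssssssss........sssss..yyyyyyyyyyyyy............................................................CCCCCCCCCCCCCCCCCCCCCCC
-0.02 [[321. 201.]]
0.04 [[342. 192.]]
0.1 [[363. 185.]]
0.177 [[387. 175.]]
```

{"api": "send_rows", "payload": {
  "travel": [
    [0.46,0.2,0],
    [-0.1,0.2,0],
    [0,0,-0.5],
    [0,0,-0.4],
    [0,0,0],
    [0,0,0]
  ],
  "roll": [0,0,0,0,0,0],
  "hand": [-0.7,-0.7,-0.7,-0.7,-0.7,-0.7]
}}

```text
time: 19.35
ee_pos: [0.6583, 0.1456, 0.0748]
tcp_rot: [0.977, 0.211, 0.006, -0.0]
ft_force: [4.5, 6.3, 4.1]
opening: 0.0224
finger_force: 75.7
```

```bash
python3 st.py; python3 - <<'E'
from h import *
snap('side','s17')
E
python3 sub.py s17
```

```text
19.35 [0.6583 0.1456 0.0748] yaw -65.61 [4.5 6.3 4.1] [ 0.884 -0.313  0.086] 0.0224 75.73232204653323
r 0.10965990934593296 ang 24.254431712831856
Ft 3.87 Fr 6.70 Mnut(ccw) 0.51
s17 [-79.6, -80.6, -82.3, -83.8]
```

{"api": "send_rows", "payload": {
  "travel": [
    [0.3,0.15,0],
    [-0.08,0.18,0],
    [0,0,0.2],
    [0,0,0]
  ],
  "roll": [0,0,0,0],
  "hand": [-0.7,-0.7,-0.7,-0.7],
  "force": 110
}}

```text
time: 19.73
ee_pos: [0.658, 0.1463, 0.0739]
tcp_rot: [0.977, 0.211, 0.002, 0.002]
ft_force: [2.6, -0.2, 4.2]
opening: 0.0214
finger_force: 108.0
```

```bash
python3 st.py; python3 - <<'E'
from h import *
snap('side','s18')
E
python3 sub.py s18
```

```text
19.7333 [0.658  0.1463 0.0739] yaw -65.63 [ 2.6 -0.2  4.2] [-0.335  0.058  0.411] 0.0214 107.99720618873835
r 0.10970859199125202 ang 24.622302922949995
Ft -1.27 Fr 2.23 Mnut(ccw) 0.27
s18 [-79.6, -80.6, -82.3, -83.2]
```

{"api": "send_rows", "payload": {
  "travel": [
    [0,0,0],
    [0,0,0.4],
    [0,0,0.4],
    [0,0,0.4],
    [0,0,0]
  ],
  "roll": [0.6,0,0,0,0],
  "hand": [-0.7,-0.7,-0.7,-0.7,-0.7]
}}

```text
time: 20.2
ee_pos: [0.6573, 0.1471, 0.0808]
tcp_rot: [0.976, 0.216, 0.001, 0.0]
ft_force: [5.9, -0.1, -9.1]
opening: 0.0217
finger_force: 108.5
```

```bash
python3 st.py; python3 - <<'E'
from h import *
snap('side','s19')
E
python3 sub.py s19
```

```text
20.2 [0.6573 0.1471 0.0808] yaw -65.01 [ 5.9 -0.1 -9.1] [ 0.109 -1.969  0.428] 0.0217 108.46291461959481
r 0.10938780800799013 ang 25.174543956352082
Ft -2.64 Fr 5.31 Mnut(ccw) 0.14
s19 [-79.6, -80.7, -82.3, -84.0]
```

{"api": "send_rows", "payload": {
  "travel": [
    [0.25,0.1,0],
    [-0.05,0.1,0.3],
    [0,0,0.4],
    [0,0,0.3],
    [0,0,0]
  ],
  "roll": [0.2,0.3,0,0,0],
  "hand": [-0.7,-0.7,-0.7,-0.7,-0.7]
}}

```text
time: 20.67
ee_pos: [0.655, 0.1485, 0.0911]
tcp_rot: [0.975, 0.22, -0.005, -0.0]
ft_force: [-4.5, -3.0, -9.3]
opening: 0.0214
finger_force: 108.8
```

```bash
python3 st.py; python3 - <<'E'
from h import *
snap('side','s20')
E
python3 sub.py s20
```

```text
20.6667 [0.655  0.1485 0.0911] yaw -64.57 [-4.5 -3.  -9.3] [-0.515 -0.141  0.209] 0.0214 108.81985812418861
r 0.10796684733962326 ang 26.35012690006629
Ft -0.66 Fr -5.39 Mnut(ccw) 0.14
s20 [-79.6, -80.6, -82.2, -83.3]
```

```bash
cat > asc.py <<'E'
from h import *
import sys
f=sys.argv[1]; r0,r1,c0,c1=map(int,sys.argv[2:6])
h=cv2.cvtColor(cv2.imread(f'pics/{f}.png'),cv2.COLOR_BGR2HSV)
for r in range(r0,r1,2): print(r,''.join('C' if h[r,k,0]<14 and h[r,k,1]>110 else 'y' if 15<h[r,k,0]<32 and h[r,k,1]>130 else 'S' if h[r,k,1]<45 and h[r,k,2]>150 else 's' if h[r,k,1]<45 and h[r,k,2]>90 else '#' if h[r,k,2]<45 else '.' for k in range(c0,c1)))
E
python3 asc.py s20 168 214 300 395
```

```text
168 SSSSSssSSSSSSSS.CCCC.............S....SSSSSSSSSSSsssSSSS#ss#######Ss################..ssssSSSSS
170 SsSSSSssssSsSCCCCCCCCC................SSSSSSSsssssssssss#ss######.s.s..#######...ssssssssSSSSSS
172 SSSSSSSSSssSSCCCCCCCCCCCC.........S....SSSSSSSSSSSSSsss..s.####.ss.sss.######sssssssssssSSSSSSS
174 sSSSSSSSSSSss.CCCCCCCCCCCCC....S...SSSSSSSSSSSSSSSSSsss..s..sss...#sss.#####.ssssSSSSSSSSSSSSSS
176 SsSSsSSSSSSSSssCCCCCCCCCCCCCC.SSS...S..SSSSSSSSSSSSSSSSSSssSss.....sss######.ssSSSSSSSSSSSSS...
178 SsssSSSSSSSSSSSSS.CCCCCCCCCCCCC...........SSSSSSSSSSSSSSssssssSsss.sss######sSSSSSSSSSSSSSSSSSS
180 sssSSSSSSSss..SSSSSSCCCCCCCCCCCC...SS........SSSSSSSSssssssSSSSSSssss.#####.SSSSSSSSSSSSSSSS.SS
182 sss..SSSSSSS.SSSSS.SSSCCCCCCCCCCCCC.ss.....SSSSSSSSsssSSSSSSSSsssssss###...sSSSSSSSSSSSSSSS.SSS
184 ........................s.CCCCCCCCCCsssssSSSSSSSSSSSSSSSSSssssss.ssssssss.SSSSSSSSSSSSSS..S...S
186 SS...S..............sssssCCCCCCCCCC.sssssssSSSSSSSSSSSSssssss...SS.SSSSSSSSSS.SSSSSSSS.SSSSSS.S
188 .ssS..SSSSS....ssssssss.yCCCCCCCCCC.sssssssssSSSSSSssssssS.....S..SS.SSSSSSSSSSSSSSSS..SSSS.SS.

[... 499 characters left out ...]

200 ................yyyyyyyyyyyyyyyyyyy.sssssssssssssssssssss.s.....sSSSSSSSss.s...ss.s.....sss....
202 ...............yyyyyyyyyyyyyyyyy.ssssssssssssssssSS.ssss...........SS.........sss.............C
204 ...............yyyyyyyyyyyyyyyy.sssSsssssssssSSSSSSSSSSs...............sss.s..................C
206 .................yyyyyyyyyyyyyyysssssssss.ySSSSSSSSS.SSSSS....................................C
208 sssssssssss........yyyyyyyyyyyyyy..ss.yyyy....sssSSsssss......................................C
210 sssssssssss..........yyyyyyyyyyyyy.yyyyy.......................................................
212 sssssssss........sssss..yyyyyyyyyyyyy..........................................................
```

The jaw is still down at row 205 and only the handle has risen. I'll lower it level, null the forces and centre it in the play before lifting.

{"api": "send_rows", "payload": {
  "travel": [
    [0,0,-0.6],
    [0,0,-0.6],
    [0,0,-0.5],
    [0,0,0],
    [0,0,0]
  ],
  "roll": [0,0,0,0,0],
  "hand": [-0.7,-0.7,-0.7,-0.7,-0.7]
}}

```text
time: 21.13
ee_pos: [0.6576, 0.1486, 0.078]
tcp_rot: [0.975, 0.221, -0.001, 0.001]
ft_force: [-3.4, -5.7, 2.9]
opening: 0.0215
finger_force: 110.3
```

```bash
python3 st.py
```

```text
21.1333 [0.6576 0.1486 0.078 ] yaw -64.49 [-3.4 -5.7  2.9] [-0.993  0.952  0.66 ] 0.0215 110.27319555985741
r 0.1102755625463486 ang 25.796756954325634
Ft -3.71 Fr -5.54 Mnut(ccw) 0.25
```

{"api": "send_rows", "payload": {
  "travel": [
    [-0.15,0.25,0],
    [-0.15,0.25,0],
    [0,0,0],
    [0,0,0]
  ],
  "roll": [1.6,1.6,0,0],
  "hand": [-0.7,-0.7,-0.7,-0.7]
}}

```text
time: 21.47
ee_pos: [0.655, 0.1537, 0.0782]
tcp_rot: [0.969, 0.248, -0.0, 0.001]
ft_force: [-2.2, -4.9, 2.8]
opening: 0.0213
finger_force: 110.1
```

```bash
python3 st.py;  python3 - <<'E'
from h import *
snap('side','s21')
E
python3 sub.py s21
```

```text
21.4667 [0.655  0.1537 0.0782] yaw -61.32 [-2.2 -4.9  2.8] [-1.015  0.826  0.422] 0.0213 110.13783859089017
r 0.1102850431134319 ang 28.778654086274436
Ft -3.28 Fr -4.30 Mnut(ccw) 0.06
s21 [-76.3, -78.0, -79.9, -82.6]
```

{"api": "send_rows", "payload": {
  "travel": [
    [-0.2,-0.2,0],
    [-0.1,0,0],
    [0,0,0],
    [0,0,0]
  ],
  "roll": [1.5,1.5,0,0],
  "hand": [-0.7,-0.7,-0.7,-0.7]
}}

```text
time: 21.85
ee_pos: [0.6532, 0.1566, 0.0792]
tcp_rot: [0.962, 0.272, 0.003, -0.003]
ft_force: [0.1, 6.5, 2.5]
opening: 0.0211
finger_force: 110.3
```

```bash
python3 st.py;  python3 - <<'E'
from h import *
snap('side','s22')
E
python3 sub.py s22
```

```text
21.85 [0.6532 0.1566 0.0792] yaw -58.4 [0.1 6.5 2.5] [ 0.696  0.41  -0.55 ] 0.0211 110.3297209739685
r 0.11017636948436943 ang 30.569501825444668
Ft 5.52 Fr 3.39 Mnut(ccw) 0.06
s22 [-74.7, -76.4, -78.6, -81.6]
```

{"api": "send_rows", "payload": {
  "travel": [
    [-0.1,0.4,0],
    [-0.2,0.35,0],
    [-0.2,0.35,0],
    [0,0,0],
    [0,0,0]
  ],
  "roll": [0,2,2,0,0],
  "hand": [-0.7,-0.7,-0.7,-0.7,-0.7]
}}

```text
time: 22.32
ee_pos: [0.648, 0.1643, 0.0781]
tcp_rot: [0.952, 0.306, 0.002, -0.0]
ft_force: [0.3, 1.6, 3.1]
opening: 0.0212
finger_force: 110.2
```

```bash
python3 st.py;  python3 - <<'E'
from h import *
snap('side','s23')
E
python3 sub.py s23
```

```text
22.3167 [0.648  0.1643 0.0781] yaw -54.35 [0.3 1.6 3.1] [-0.217  0.243  0.067] 0.0212 110.22786080895457
r 0.1100372617547899 ang 35.363337981439216
Ft 1.13 Fr 1.20 Mnut(ccw) 0.19
s23 [-69.9, -72.2, -74.5, -78.2]
```

{"api": "send_rows", "payload": {
  "travel": [
    [0,0,0.4],
    [0,0,0.4],
    [0,0,0.4],
    [0,0,0.4],
    [0,0,0]
  ],
  "roll": [0,0,0,0,0],
  "hand": [-0.7,-0.7,-0.7,-0.7,-0.7]
}}

```text
time: 22.78
ee_pos: [0.6462, 0.1629, 0.0916]
tcp_rot: [0.952, 0.306, -0.002, 0.0]
ft_force: [0.4, 0.2, -5.7]
opening: 0.0211
finger_force: 109.0
```

```bash
python3 st.py;  python3 - <<'E'
from h import *
snap('side','s24')
E
python3 sub.py s24; python3 asc.py s24 176 214 310 370
```

```text
22.7833 [0.6462 0.1629 0.0916] yaw -54.36 [ 0.4  0.2 -5.7] [ 0.084 -0.281  0.138] 0.0211 109.02198424155358
r 0.10776294674923402 ang 35.30337574512323
Ft -0.05 Fr 0.40 Mnut(ccw) 0.13
s24 [-71.3, -73.0, -75.1, -78.9]
176 SSSssCCCCCCCCCCCCCC.SSS......SSSSSSSSSSSssssssSSsss.ss.#####
178 SSSSSSS.CCCCCCCCCCCCC..........SSSSSSssssssSSSSSssssss.###.s
180 ss..SSSSSSCCCCCCsssssssssSS.SSSSSSSSSSSsSSSSSsssss.ssss.sSSS
182 SS.SSSSS.SSsssssCCCCCCCCCssSSSSSSSSSSSSSSSssssssSS.ssss....S
184 .......ssssssss.CCCCCCCCCCssssSSSSSSSSSsssssSS.S...S.S...SSS
186 ....sssssssssssCCCCCCCCCC.sssssSSSSSSSSSssSS...S.........SSS
188 S.sssssssssss.yCCCCCCCCCC.sssssssSSSSSSSSs..S.SS.....S..SS.S
190 .sssssSssssyyyyCCCCCCCCCCyy.ssssssSSSSSSSS.S..S.SS.S..SSSSSS
192 .Ssssssssyyyyyyyy..CCCCyyyyyy..ssssssSSSSss........SSSSSSSSS
194 ssssssss.yyyyyyyyyyyyyyyyyyyyy.sssssssSSss......SSS.SSSSSSSS
196 s...sss..yyyyyyyyyyyyyyyyyy.sssssssssssssss.sssssssSSSsssSSS
198 s.s.....yyyyyyyyyyyyyyyy.ssssssssssssss.s...ssssssssSSSSSSSS
200 ......yyyyyyyyyyyyyyyyy.ssssssssssssSS..........ssssssSSSSSs
202 .....yyyyyyyyyyyyyyyyyy.ssssssssssSSSs..............sss.s...
204 .....yyyyyyyyyyyyyyyyyyyy.ssss.yySSSSSSss...................
206 .......yyyyyyyyyyyyyyyyyyyyyyyyy.sssss......................
208 s........yyyyyyyyyyyyyyyyyyyyyyy............................
210 ...........yyyyyyyyyyyyyyy.yyy..............................
212 .......sssss..yyyyyyyyyyyyyyy...ss.......s..................
```

{"api": "send_rows", "payload": {
  "travel": [
    [0,0,0.4],
    [0,0,0.4],
    [0,0,0.4],
    [0,0,0]
  ],
  "roll": [0,0,0,0],
  "hand": [-0.7,-0.7,-0.7,-0.7]
}}

```text
time: 23.17
ee_pos: [0.6479, 0.1637, 0.1066]
tcp_rot: [0.952, 0.306, 0.001, 0.0]
ft_force: [1.2, 0.3, -2.1]
opening: 0.0215
finger_force: 109.4
```

```bash
python3 st.py;  python3 - <<'E'
from h import *
snap('side','s25')
E
python3 sub.py s25; python3 asc.py s25 170 214 310 370
```

```text
23.1667 [0.6479 0.1637 0.1066] yaw -54.33 [ 1.2  0.3 -2.1] [ 0.009 -0.114 -0.015] 0.0215 109.3585353816161
r 0.10959725173771707 ang 35.175602121211284
Ft -0.47 Fr 1.12 Mnut(ccw) -0.07
s25 [-71.2, -73.0, -75.0, -79.0]
170 ssSCCCCCCCCC................SSSSSSSSSSSSSsssssSSSSssssss####
172 sSSCCCCCCCCCCCC..ssssssssS..SSSSSSSSSSsssssSSSSSSsssssss###.
174 Sss.CCCCCCCCCCCssssssssssSSSSSSSSSSSSSSSSSSSSSssssssssssssSs
176 SSSssCCCCCCCssssssssssssssssSSSSSSSSSSSSSSSsssssSSSSSssSSS.S
178 SSSSSSS.CssssssssssssssssssssSSSSSSSSSSSsssssSSS.S.SSSSSSSSS
180 ss..sssssssssssssssssssssssssssSSSSSSSSSSSSSSSSSSSSSS.SSSSSS
182 SSSsssssssssssssCCCCCCCCCsssssssSSSSSSSSSSS.SSSSSSS.S......S
184 ...sssssssssss.CCCCCCCCCCC..sssssssSSSSSSSSS.SSS...SSS...SSS
186 ...ssssssss....CCCCCCCCCCC....S.SssssSSSSSss...S.........SSS
188 S.....s.......yCCCCCCCCCC....sssssssssSSssssS.SS...S.S.....S
190 ..S........yyyyCCCCCCCCCCy..ssssssssssssss.S....S.SSS.SSSSSS
192 s.SSS....yyyyyyyy.CCCCCyysssssssssssssss........S.SSSSSSSSSS
194 .ssssss..yyyyyyyyyyyyyyyysssssssssss............SSSSS.SSSSSS
196 s...sss..yyyyyyyyyyyyyyyy.ssssssss.......s..sssssssSSSsssSSS
198 s.s.....yyyyyyyyyyyyyyyyyyyy...SSSSSS.s.ssss..ssssssSSSSSSSS
200 ......yyyyyyyyyyyyyyyyyyyyyyyy...SSSSSss.........ssssssSSSSS
202 .....yyyyyyyyyyyyyyyyyyyyyyyyyyy.SSSSSSs..............sssss.
204 .....yyyyyyyyyyyyyyyyyyyyyyyyyyyySSSSSSSSss.................
206 .......yyyyyyyyyyyyyyyyyyyyyyyyy.SSssss.....................
208 s........yyyyyyyyyyyyyyyyyyyyyyy............................
210 s..........yyyyyyyyyyyyyyy.yyy..............................
212 .......sssss..yyyyyyyyyyyyyyy...ss........ss................
```

Free. I'll lift clear and measure where the handle sits in the grip.

{"api": "send_rows", "payload": {
  "travel": [
    [0,0,1.5],
    [0,0,2],
    [0,0,2],
    [0,0,0.5],
    [0,0,0],
    [0,0,0]
  ],
  "roll": [0,0,0,0,0,0],
  "hand": [-0.7,-0.7,-0.7,-0.7,-0.7,-0.7]
}}

```text
time: 23.72
ee_pos: [0.647, 0.1635, 0.1641]
tcp_rot: [0.952, 0.306, 0.0, -0.0]
ft_force: [-0.0, -0.0, -3.8]
opening: 0.0217
finger_force: 109.4
```

```bash
python3 st.py;  python3 - <<'E'
from wr import *
snap('side','s26'); wr('w26')
E
python3 sub.py s26; python3 - <<'E'
import cv2,numpy as np
for f in ('w5','w26'):
    im=cv2.imread(f'pics/{f}.png').astype(int); print(f)
    for r in range(86,250,8): print(r,''.join('#' if v<150 else '-' if v<330 else '+' if v<480 else 'o' if v<640 else 'W' for v in im[r,225:350].sum(1)))
E
python3 asc.py s26 140 200 300 380
```

```text
23.7167 [0.647  0.1635 0.1641] yaw -54.32 [-0.  -0.  -3.8] [ 0.048 -0.102  0.035] 0.0217 109.4359552511014
r 0.10875136581719747 ang 35.36100203395581
Ft -0.02 Fr -0.04 Mnut(ccw) 0.03
s26 [-71.3, -73.0, -75.1, -79.0]
w5
86 +++++++++++-------+++++++ooooooooo+++++++++++++++++++++++++++++++++++++++++++++++++++++++++++++++++++++++++++++++++++++++++++
94 oooooooooooo++-----------------++++++++++++++++++++++oooooWWWWoooo+++++++++++++++++++++++++++++++++++++++++++++++++++++++++++
102 ++++++++++++++++++++++++++--------+oWWWWWWWWWWWWWWWWWWWWWWWWWWWWWWWWWWWWWWWWWWWWWWWoo+++++ooooooooooooooo++++++++++++++++++++
110 +++++++++++++++++++++++++oooWWWWWWWWWWWWWWWWWWWWWWWWWWWWWWWWWWWWWWWWWWWWWWWWWWWWWWWWWWWWWWWooo++++++++++++++++++++++++++++++-
118 +++++++++++++++++ooo+ooWWWWWWWWWWWWWWWWWWWWWWWWWoo+++++++++++++++++++++oWWWWWWWWWWWWWWWWWWWWWWWWoo++++++++++++++++++++++++++-
126 +++++++++++++++++++ooWWWWWWWWWWWWWWWWWWWWWWo++++++++++++++++++++++++++++++++oWWWWWWWWWWWWWWWWWWWWWWo++-----------+++++++++++-
134 ++++++++++++++++ooWWWWWWWWWWWWWWWWWWWWWWWWo++++++++++++++++++++++++++++++++++oWWWWWWWWWWWWWWWWWWWW
[... 6429 characters left out ...]
..SS.....SSSSSSSSSSS
184 .........................CCCCCCCCCCC...........S.......S.....S.S...SSS...SSSSSSS
186 ss...S...................CCCCCCCCCCC.......S.....SSSS....S......S..SSSSSSSSSS.SS
188 .sssSS.SSSS.............yCCCCCCCCCC...................S.SS.....S..SS.SSSSSSSSSSS
190 sss....sSS.SS..S.....yyyyCCCCCCCCCCyy..............SSS..S.S..SS.SSSSSSSSSSSSSSSS
192 ssssssssss..SS.....yyyyyyyy..CCCCyyyyyy......................SSSSSSSSSSSSSSSSSSS
194 sss...sssssssssss..yyyyyyyyyyyyyyyyyyyyy.....S............SSSSSSSSSSSSSSSSSSSSSs
196 s.......s.s.s.sss..yyyyyyyyyyyyyyyyyyyyy...........ss.sssssssSSSsssSSSssssssSsss
198 ..........s.s.....yyyyyyyyyyyyyyyyyyyyyy..SSSSS.ssss.ssssss.ssSSSSSSSSSsssssssss
```

{"api": "send_rows", "payload": {
  "travel": [
    [-1.5,0.9,0],
    [-2.6,1.55,0],
    [-2.6,1.55,0],
    [-2.6,1.6,0],
    [-2.6,1.6,0],
    [-2.6,1.55,0],
    [-2.6,1.55,0],
    [-2.4,1.45,0]
  ],
  "roll": [-1.3,-2,-2,-2,-2,-2,-2,0],
  "hand": [-0.7,-0.7,-0.7,-0.7,-0.7,-0.7,-0.7,-0.7]
}}

```text
time: 24.48
ee_pos: [0.4497, 0.2812, 0.1625]
tcp_rot: [0.981, 0.194, -0.002, 0.0]
ft_force: [0.2, 0.2, -2.9]
opening: 0.0214
finger_force: 109.3
```

{"api": "send_rows", "payload": {
  "travel": [
    [0,0,0],
    [0,0,-2],
    [0,0,-2.5],
    [0,0,-2.5],
    [0,0,0],
    [0,0,0]
  ],
  "roll": [0,0,0,0,0,0],
  "hand": [-0.7,-0.7,-0.7,-0.7,-0.7,-0.7]
}}

```text
time: 24.98
ee_pos: [0.4504, 0.2799, 0.0917]
tcp_rot: [0.981, 0.194, -0.003, 0.001]
ft_force: [-0.7, -0.3, -2.4]
opening: 0.0215
finger_force: 109.3
```

```bash
python3 st.py
```

```text
24.9833 [0.4504 0.2799 0.0917] yaw -67.62 [-0.7 -0.3 -2.4] [ 0.107 -0.131  0.028] 0.0215 109.31025118392427
r 0.20927033764872813 ang 121.02347720230009
Ft 0.77 Fr 0.11 Mnut(ccw) 0.19
```

{"api": "send_rows", "payload": {
  "travel": [
    [0.15,0.1,0],
    [0,0,-1.5],
    [0,0,-1.5],
    [0,0,-0.8],
    [0,0,0],
    [0,0,0]
  ],
  "roll": [0,0,0,0,0,0],
  "hand": [-0.7,-0.7,-0.7,-0.7,-0.7,-0.7]
}}

```text
time: 25.48
ee_pos: [0.4542, 0.2822, 0.0572]
tcp_rot: [0.981, 0.194, 0.001, -0.0]
ft_force: [-0.1, 0.8, -2.9]
opening: 0.0214
finger_force: 109.4
```

```bash
python3 st.py
```

```text
25.4833 [0.4542 0.2822 0.0572] yaw -67.62 [-0.1  0.8 -2.9] [ 0.003 -0.154 -0.015] 0.0214 109.353154564742
r 0.20930641031812464 ang 119.82114971044304
Ft -0.37 Fr 0.75 Mnut(ccw) -0.09
```

{"api": "send_rows", "payload": {
  "travel": [
    [0,0,-0.4],
    [0,0,-0.4],
    [0,0,0],
    [0,0,0]
  ],
  "roll": [0,0,0,0],
  "hand": [-0.7,-0.7,-0.7,-0.7]
}}

```text
time: 25.82
ee_pos: [0.4549, 0.2826, 0.0498]
tcp_rot: [0.981, 0.194, 0.002, -0.0]
ft_force: [2.4, 0.7, 0.3]
opening: 0.0211
finger_force: 110.0
```

```bash
python3 st.py
```

```text
25.8167 [0.4549 0.2826 0.0498] yaw -67.62 [2.4 0.7 0.3] [ 0.018 -0.13   0.052] 0.0211 110.03977810934884
r 0.2093075984884856 ang 119.61538756054054
Ft -2.48 Fr -0.55 Mnut(ccw) -0.47
```

{"api": "send_rows", "payload": {
  "travel": [
    [-0.25,-0.1,0],
    [0,0,-0.3],
    [0,0,0],
    [0,0,0]
  ],
  "roll": [0,0,0,0],
  "hand": [-0.7,-0.7,-0.7,-0.7]
}}

```text
time: 26.15
ee_pos: [0.4524, 0.2815, 0.0483]
tcp_rot: [0.981, 0.194, 0.002, -0.0]
ft_force: [0.5, -0.5, 10.4]
opening: 0.0212
finger_force: 111.2
```

{"api": "send_rows", "payload": {
  "travel": [
    [0,0,0],
    [0,0,0],
    [0,0,0],
    [0,0,0],
    [0,0,2],
    [0,0,3.5],
    [0,0,3.5],
    [0,0,3.5]
  ],
  "roll": [0,0,0,0,0,0,0,0],
  "hand": [0,0,0,0,0,0,0,0],
  "force": 20
}}

```text
time: 26.82
ee_pos: [0.4503, 0.2806, 0.1706]
tcp_rot: [0.981, 0.194, -0.001, 0.0]
ft_force: [0.5, -0.0, -0.6]
opening: 0.0426
finger_force: 0.0
```

{"api": "send_rows", "payload": {
  "travel": [
    [0,0,3],
    [0,0,0],
    [0,0,0]
  ],
  "roll": [0,0,0],
  "hand": [0,0,0]
}}

```text
time: 27.07
ee_pos: [0.4521, 0.2815, 0.2026]
tcp_rot: [0.981, 0.194, 0.002, -0.001]
ft_force: [-1.5, 0.7, -0.6]
opening: 0.0425
finger_force: 0.0
```

```bash
python3 st.py; python3 - <<'E'
from wr import *
wr('w30')
w=load('w30c'); im=cv2.imread('pics/w30.png')
for r in range(84,330,8): print(r,''.join('#' if v<150 else '-' if v<330 else '+' if v<480 else 'o' if v<600 else 'W' for v in im[r,220:345].astype(int).sum(1)))
u=np.array([np.cos(np.radians(22.5)),np.sin(np.radians(22.5)),0]);S=np.array([.4465,.2785,.052])
print(proj(w,[S+.077*u,S-.12*u,S-.1*u]))
E
```

```text
27.0667 [0.4521 0.2815 0.2026] yaw -67.62 [-1.5  0.7 -0.6] [-0.06  -0.014 -0.002] 0.0425 0.0
r 0.20975540869798415 ang 120.42507544325063
Ft 0.93 Fr 1.41 Mnut(ccw) 0.19
84 +++++++++++++++++++++++++++++++++++++++++++++++++++++++++++++++++++++++++++++++++++++----------------------------------------
92 +++++++++++++++++++++++++++++++++++++++++++++++++++++++++++++++++++++++++++++++++++++----------------------------------------
100 +++++++++++++++++++++++++++++++++++++++++++++++++++++++++++++++++------------------------------------------------------------
108 +++++++++++++++++++++++++++++++++++++++++++++++++++++++++oooWWWWWWWWWWWoo+++-------------------------------------------------
116 ++++++++++++++++++++++++++++++++++++oWWWWWWWWWWWWWWWWWWWWWWWWWWWooooWWWWWWWWWo+++++++++++++++--------------------------------
124 ++++++++++++++++++++++++++++++++++++oWoo++++++oWWWWWWWWWWWo++++++++++++++WWWWo+++++++++++++++--------------------------------
132 ++++++++++++++++++++++++++++++++++++oooo+++++++oWWWWWWWWWWWWWWWWWWWWWWWo+++++++++++++++++++++--------------------------------
140 +++++++++++++++++++
[... 2484 characters left out ...]
WWWWWo++----------+++++++++++++++++++++++++++++++++++++++++++++++++++++++-++++++-----#######
300 #-#-------------+++++o+ooWWWWWWWWWWWWWoo++++++++++++++++++++++++++++++++++++++++++++++++++++++++++++++++++++++++-----########
308 #####-###------++++++++ooWWWWWWWWWWWWWWo++++++++++++++++++++++++++++++++++++++++++++++++++++++++++++++++++++++++-----########
316 ###########--+++++++++++oWWWWWWWWWWWWWWo+++++++++++++++++++++++++++++++++++++++++++++++++++++++++++++++++++++++--------######
324 ##########-+++++++++++++ooWWWWWWWWWWWWWo+++++++++++++++++++++++++++++++++++++++++++++++++oWWWo+++++++++++++++++----------####
[[285.17596062 105.37853939]
 [285.50245518 336.73975059]
 [285.47451864 316.94330913]]
```

The spanner lies centred in the forks, with its end at row 106 against 105 predicted. Now I'll run the nut, which slacked back about 8°, up to its stop again with a light finger grip.

{"api": "send_rows", "payload": {
  "travel": [
    [1.33,-2.26,0],
    [1.33,-2.26,0],
    [1.33,-2.26,0],
    [1.33,-2.26,0],
    [1.33,-2.26,0],
    [1.33,-2.26,0],
    [1.33,-2.26,0],
    [1.33,-2.26,0]
  ],
  "roll": [3,3,3,3,3,3,3,2.6],
  "hand": [1,1,1,1,1,1,1,1],
  "force": 20
}}

```text
time: 27.78
ee_pos: [0.5567, 0.0989, 0.197]
tcp_rot: [0.92, 0.392, -0.003, -0.001]
ft_force: [0.5, 0.2, 0.2]
opening: 0.0853
finger_force: 0.0
```

{"api": "send_rows", "payload": {
  "travel": [
    [0,0,0],
    [0,0,0],
    [0,0,0]
  ],
  "roll": [0,0,0],
  "hand": [1,1,1]
}}

```text
time: 28.03
ee_pos: [0.5564, 0.1005, 0.1981]
tcp_rot: [0.921, 0.39, -0.002, -0.001]
ft_force: [-0.7, 0.8, 0.3]
opening: 0.0854
finger_force: 0.0
```

```bash
python3 st.py; python3 - <<'E'
from wr import *
snap('side','s31'); w=wr('w31'); im=cv2.imread('pics/w31.png'); h=cv2.cvtColor(im,cv2.COLOR_BGR2HSV)
def ang(f):
    w=load(f+'c'); h=cv2.cvtColor(cv2.imread('pics/'+f+'.png'),cv2.COLOR_BGR2HSV)
    m=(h[...,0]>15)&(h[...,0]<32)&(h[...,1]>130)&(h[...,2]>70); v,u=np.nonzero(m)
    k=[]
    for a,b in zip(u,v):
        p=pix2z(w,(a,b),.058)[:2]-[.5585,.1006]; r=np.hypot(*p)
        if .0325<r<.045: k.append((np.degrees(np.arctan2(p[1],p[0])),r))
    return np.histogram([a for a,_ in k],bins=np.arange(-180,181,10)),k
for f in ('w3','w31'):
    (n,b),k=ang(f); print(f,[(int(b[i]),int(n[i])) for i in range(36) if n[i]])
E
python3 sub.py s31
```

```text
28.0333 [0.5564 0.1005 0.1981] yaw -44.05 [-0.7  0.8  0.3] [ 0.021 -0.015  0.035] 0.0854 0.0
r 0.0018909112035898055 ang -175.7857849354755
Ft -0.87 Fr 0.67 Mnut(ccw) 0.03
w3 [(-150, 11), (-140, 2), (-30, 30)]
w31 [(-150, 2), (-140, 10), (-80, 28)]
s31 [-71.3, -72.7, -74.5, -77.9]
```

{"api": "send_rows", "payload": {
  "travel": [
    [0.15,0,-1.5],
    [0,0,-2],
    [0,0,-2],
    [0,0,-2],
    [0,0,-2],
    [0,0,-1.5],
    [0,0,-0.7],
    [0,0,0]
  ],
  "roll": [0,0,0,0,0,0,0,0],
  "hand": [1,1,1,1,1,1,1,1]
}}

```text
time: 28.8
ee_pos: [0.5571, 0.101, 0.081]
tcp_rot: [0.92, 0.391, -0.002, -0.001]
ft_force: [-0.7, -1.0, -0.9]
opening: 0.0856
finger_force: 0.0
```

{"api": "send_rows", "payload": {
  "travel": [
    [0,0,0],
    [0,0,0],
    [0,0,0],
    [0,0,0],
    [0,0,0],
    [0,0,0]
  ],
  "roll": [0,0,0,0,0,0],
  "hand": [-0.2,-0.2,-0.2,-0.2,-0.2,-0.2]
}}

```text
time: 29.3
ee_pos: [0.5591, 0.1011, 0.085]
tcp_rot: [0.921, 0.391, 0.001, -0.001]
ft_force: [-3.7, 2.5, 6.3]
opening: 0.0396
finger_force: 23.2
```

{"api": "send_rows", "payload": {
  "travel": [
    [0,0,0],
    [0,0,0],
    [0,0,0],
    [0,0,0]
  ],
  "roll": [-2,-2,-1.5,0],
  "hand": [-0.2,-0.2,-0.2,-0.2]
}}

```text
time: 29.63
ee_pos: [0.5592, 0.101, 0.085]
tcp_rot: [0.938, 0.346, 0.001, -0.001]
ft_force: [-3.9, 2.4, 5.7]
opening: 0.0396
finger_force: 23.2
```

```bash
python3 st.py; python3 - <<'E'
from h import *
snap('side','s32')
E
python3 sub.py s32
```

```text
29.6333 [0.5592 0.101  0.085 ] yaw -49.56 [-3.9  2.4  5.7] [ 0.479  0.625 -0.106] 0.0396 23.177896861016052
r 0.0009662936532782054 ang 27.215406523572838
Ft 3.87 Fr -2.38 Mnut(ccw) -0.10
s32 [-77.4, -78.9, -80.4, -82.8]
```

{"api": "send_rows", "payload": {
  "travel": [
    [0,0,0],
    [0,0,0],
    [0,0,0]
  ],
  "roll": [-1,-1,0],
  "hand": [-0.2,-0.2,-0.2]
}}

```text
time: 29.93
ee_pos: [0.5592, 0.101, 0.085]
tcp_rot: [0.944, 0.329, 0.001, -0.001]
ft_force: [-3.1, 2.1, 4.8]
opening: 0.04
finger_force: 23.2
```

```bash
python3 st.py|head -1
```

```text
29.9333 [0.5592 0.101  0.085 ] yaw -51.54 [-3.1  2.1  4.8] [ 0.503  0.584 -0.083] 0.04 23.17225333477836
```

{"api": "send_rows", "payload": {
  "travel": [
    [0,0,0],
    [0,0,0]
  ],
  "roll": [-1,0],
  "hand": [-0.2,-0.2]
}}

```text
time: 30.1
ee_pos: [0.559, 0.1009, 0.085]
tcp_rot: [0.947, 0.322, 0.001, -0.0]
ft_force: [-3.8, 2.0, 6.0]
opening: 0.0397
finger_force: 23.2
```

```bash
python3 st.py|head -1; python3 - <<'E'
from h import *
snap('side','s33')
E
python3 sub.py s33
```

```text
30.1 [0.559  0.1009 0.085 ] yaw -52.43 [-3.8  2.   6. ] [0.445 0.671 0.547] 0.0397 23.23563651276345
s33 [-79.7, -80.7, -82.0, -83.4]
```

The stop was met at tool yaw −52.4° with 0.55 N m, so the nut is tight one flat on. Now release and retreat.

{"api": "send_rows", "payload": {
  "travel": [
    [0,0,0],
    [0,0,0],
    [0,0,0],
    [0,0,0],
    [0,0,2],
    [0,0,4],
    [0,0,4],
    [0,0,4]
  ],
  "roll": [0,0,0,0,0,0,0,0],
  "hand": [1,1,1,1,1,1,1,1]
}}

```text
time: 30.82
ee_pos: [0.5586, 0.0999, 0.2241]
tcp_rot: [0.947, 0.321, -0.001, -0.0]
ft_force: [1.7, 0.6, 1.4]
opening: 0.0853
finger_force: 0.0
```

{"api": "send_rows", "payload": {
  "travel": [
    [0,0,2],
    [0,0,0],
    [0,0,0]
  ],
  "roll": [0,0,0],
  "hand": [1,1,1]
}}

```text
time: 31.07
ee_pos: [0.5599, 0.1001, 0.2452]
tcp_rot: [0.947, 0.321, 0.002, 0.001]
ft_force: [0.4, -0.1, -1.3]
opening: 0.0853
finger_force: 0.0
```

```bash
python3 st.py|head -1; python3 - <<'E'
from wr import *
snap('side','s34'); wr('w34')
def ang(f):
    s_=.5584,.1008
    w=load(f+'c'); h=cv2.cvtColor(cv2.imread('pics/'+f+'.png'),cv2.COLOR_BGR2HSV)
    m=(h[...,0]>15)&(h[...,0]<32)&(h[...,1]>130)&(h[...,2]>70); v,u=np.nonzero(m); k=[]
    for a,b in zip(u,v):
        p=pix2z(w,(a,b),.058)[:2]-s_; r=np.hypot(*p); t=np.degrees(np.arctan2(p[1],p[0]))
        if .033<r<.045 and -120<t<0: k.append(t)
    return np.mean(k),len(k)
print(ang('w3'),ang('w31'),ang('w34'))
a=cv2.imread('pics/top0.png')
c=snap('top','top9'); d=np.abs(c['frame'][:,:,::-1].astype(int)-a).sum(2)>90
print('pen diff',d[225:290,245:275].sum(),'tee diff',d[135:180,370:415].sum(),'rest',d[180:270,180:240].sum())
E
python3 sub.py s34
```

```text
31.0667 [0.5599 0.1001 0.2452] yaw -52.53 [ 0.4 -0.1 -1.3] [ 0.025 -0.071  0.01 ] 0.0853 0.0
(np.float64(-24.952097556711074), 29) (np.float64(-75.36568126312011), 27) (np.float64(-82.5803957646688), 21)
pen diff 600 tee diff 0 rest 174
s34 [-79.6, -80.6, -82.0, -84.1]
```

```bash
python3 -c "
from plant import env
print(env.job_done())"
```

```text
the job is handed in; nothing more can be done
None
```

I ran the nut finger-tight and turned it one flat (about 60°) further with the spanner. Taking the spanner off slacked the nut by about 8°, so after laying the spanner back on its rest I brought the nut up to its stop again with a light finger grip. The job is handed in at about 31 s; the tee is unmoved, but I couldn't check the pen, probably because the arm hid it in the last top picture.

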